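# Proof-load a lipstick on the bending tester

## Robot

A 6-joint arm with a two-finger parallel gripper is mounted at the origin on the work surface. World frame = base frame: x ahead of the robot, y to its left, z up, the work surface at z = 0. Lengths are in mm, angles in rad, forces in N, time in s.
With the tool pointing down it reaches from about 400 to 925 mm from the base axis. Payload 12.5 kg.
Tool frame: the origin (TCP) lies midway between the tips of the shut fingers; the grasp point (between the pads) lies 19 mm behind it; z points along the fingers, y is the direction in which the jaws open and shut (so a half turn about z gives the same grasp; the last joint's range is limited). The gripper opens to 95 mm and grips with 3 to 60 N. Pads are 20 mm wide; open, the fingers measure 119 mm over their backs; the gripper's body (75 mm by 180 mm) begins 59 mm behind the grasp point.
Start: joints at [-1.296, 0.491, 1.559, -0, 1.092, -0.106], TCP at [232.313, -580.239, 214.661] pointing down, gripper open.
Joint ranges: [-3.1, 3.1], [-0.84, 2.19], [0.05, 2.79], [-1.13, 4.28], [0.06, 2.93], [-2.69, 2.69]. Speed limits (rad/s): [2.22, 2.22, 2.79, 3.14, 3.14, 3.14].

## Interface

Orientations are given as [roll, pitch, yaw] about the fixed x, y, z axes, in that order (R = Rz(yaw) Ry(pitch) Rx(roll)).
In Python, from cell import env gives the robot as it stands.
- The arm moves only by the tool drive_tool, never from a script. Its argument "increments" is a list of rows, each a list of 2 entries, a list of its own where there are three numbers: the shift along the tool's x, y, z as a fraction of full scale, then the turn, a rotation vector about the tool's x, y, z as a fraction of full scale. In form: [[[x, y, z], [ax, ay, az]], ...]. A call has 1 to 5 rows; each row shifts and turns the commanded pose from where the row before left it, along the tool's axes as they then stand; what a row does not reach is not made up. Full scale, the value 1, is 30 mm for a shift and 0.08 rad for a turn. A row lasts 1/12 s, in which the tool goes at most 41.7 mm and 7.16 degrees, less where a joint would pass 70% of its speed; a pose out of reach is approached as far as the arm can. A call with a number of a shift or a turn outside -1 to 1 is refused whole. A call with a gripper value outside its range is refused whole. "jaw" is the opening, from -1 (shut) to 1 (fully open), so that 0 is half open, set as the call begins (left out, the last holds). The fingers move at their own pace and stop on an object; the grip force is fixed at half the most. Time passes only in rows, so rows that do not move let the fingers close. It gives the time, the measured TCP pose, the force and the opening at its end, in the units of the state.
- env.state(): the state, without advancing time (a new reading comes with each control period).
- env.read_camera(name): name is "scene" or "top"; returns a dict with "pixels" (420x560x3 uint8, blue, green, red), "vertical_fov" (degrees; the focal length in pixels is half the picture's height over the tangent of half this angle, whatever the lens; pixels are square), "cx", "cy" (the principal point, pixels), "world_to_cam" (4x4, takes a point from world to camera coordinates). Camera axes: x right, y down, z forward; pixel columns grow to the right and rows downward; lengths in mm; the calibration is good to about 2 mm. A picture is of the moment at which its call begins. There is no depth.
- env.job_done(): hands the job in, once; it reports no verdict.
Trained networks look in a picture, given as the dict that the camera call returned (one of the last four; its "shot" number tells which), for a name from the list of things; names that differ only in an ending like _2 or _b are one class to them, and where a whole thing is asked for, a point or a joint stands for the part that bears it (a point fixed in the world has none). Each returns a list of dicts, best first, with "score" (0 to 1); they miss things now and then, are a little off and sometimes report something else, mostly with a low value. They report only what shows in the picture. A call takes as long as a camera call. They do not tell look-alikes from the thing itself.
- env.boxes_of(target, picture): "point" ([x, y, z] in mm, in world coordinates, good to about 4 mm: the middle of the surface that is visible of it).
- env.tip_of(target, picture): "point" ([x, y, z] in mm, in world coordinates, good to about 4 mm: a listed point, or the origin of a listed thing).
The state is a dict: "t": time; "joints": joint angles; "qvel": joint speeds; "tau": joint torques, N m; "eef_pos": TCP position; "tcp_rot": TCP orientation; "ft_force": force on the tool from outside, world axes, zero at the start; "moment": the same for the moment, N m; "opening": opening from 0.0 (shut) to 1.0 (fully open).
Only numpy, scipy, OpenCV 4.12 (cv2) and the standard library are available. Lean on these libraries where they do the work, as an engineer would, in place of code of your own. Each camera call takes 0.05 s, during which the arm holds its last target.

## Task

Give the pink lipstick its bending test: stand it upright on its foot in the tester's nest, let go of it, and press the blue clamp lever fully down so that it is held. Then pull the tester's black T-handle out against its spring until the carriage's pointer lines up with the orange index, without pulling noticeably past it, and finish while holding it there, so that the load stays on the stick. Leave the orange index as it is set and do not disturb the other lipsticks and things on the bench.

Things in the scene. Friction and masses are not known exactly. Their poses are not given: they have to be found in the camera images.
- sample_mid (a point): Centre (39 mm above its underside) of the loose lipstick to test, the only pink one, standing upright on the bench: 78 mm tall, 35 g; white foot 24 mm diameter, 14 mm high; white tube 20 mm diameter from 14 to 56 mm up; pink stick 12 mm diameter above. Grasp the tube from above, jaws either side of the stick. z up.
- tester: Fixed bending tester on a grey plate 430 x 122 x 12 mm. Origin at bench level under the lipstick's seat; +x is the pull direction, z up. In line along x: lever pivot (x -123 mm, 34 mm high), plunger (34 mm high, rubber tip at x -24 to -20 mm when open), seat (x 0), steel backstop (from x 10 mm, 16 mm wide, 56 mm high), bush block (x 18 to 38 mm, 34 mm high), carriage (x 80 to 200 mm).
- seat (a point): Nest middle on the plate's top, 12 mm above the bench; axes as the tester's. The clamped lipstick's underside is centred here, against the backstop. Fences 9 mm high stand 15 mm to either side (y). Set it down 0 to 8 mm short of here towards -x (best 3 mm); the clamp pushes it home. Above 35 mm height both y sides are free for jaws closing along y.
- nib (a point): Face of the blunt white nib, 79 mm above the bench and 26 mm to -x of the seat at rest, that the carriage draws against the pink stick; it sits on an arch 58 mm wide (y) and 88 mm high, 14 to 22 mm farther to -x.
- clamp_grip (a point): Point on the axis of the blue grip of the clamp lever, 75 mm from the pivot; the grip is 17 mm thick and ends 98 mm from the pivot. With the lever open it leans back (to the tester's -x) and this point is 88 to 97 mm above the bench.
- clamp (a joint): Angle of the clamp lever (rad): 0 open (leaning 33 degrees back from upright), 1.0 fully down: level, pointing to the tester's -x, 34 mm above the bench. It turns in the tester's x-z plane, stays where it is left, and locks the plunger on the lipstick when down. It can be pressed down from above; takes up to 0.4 N m (about 6 to 12 N on the grip).
- handle (a point): Centre of the black T-handle's bar on the carriage: a level round bar 16 mm thick, 80 mm long along the tester's y axis, 88 mm above the bench, on a 12 mm stem below its middle; the jaws can close on it from above along x. At rest at tester x 190 mm, y 0.
- carriage (a joint): Travel of the carriage (m) along the tester's +x: 0 at rest, 0.09 at the stop. Springs pull it back: 1.3 to 1.7 N alone; after 20 mm the nib meets the clamped stick and the balance adds 0.6 N plus 0.06 N per mm, so 4 to 6 N at the mark. Let go, it runs home.
- pointer (a point): Tip of the thin black pointer on the carriage, beside the scale, 35 mm above the bench; it moves with the carriage.
- mark (a point): Black line on the orange index, a 7 mm wide saddle on the scale, set anew each time 50 to 75 mm along +x from the pointer's rest place. Lined up: pointer and line at the same x in the tester's frame. It would slide if pushed hard: leave it alone.
- index (a joint): Setting of the orange index (m): the carriage travel at which pointer and index line agree.
Mind the look-alikes: they are no part of the job. Leave any green, purple or yellow look-alike of the part that bears sample_mid alone.

How it is judged (in metres and radians):
On the way, in this order (a step that is already met when the one before it is completed fails the run):
1. the pink lipstick stands upright in the nest, let go (horizontal distance between sample and seat below 0.018 m and z of sample in the frame of seat between -0.003 and 0.003 m and y of sample in the frame of seat between -0.008 and 0.008 m and angle between sample's own z axis and vertical below 0.08 rad and contact force between the fingers and sample below 0.05 N), for 0.2 s.
2. the clamp lever is down and holds the lipstick at its seat (value of joint clamp above 0.85 rad and horizontal distance between sample and seat below 0.006 m and angle between sample's own z axis and vertical below 0.08 rad), for 0.2 s.
3. the T-handle is pulled out to the index and held, the nib loading the stick (value of joint clamp above 0.85 rad and horizontal distance between sample and seat below 0.006 m and z of sample in the frame of seat between -0.004 and 0.004 m and angle between sample's own z axis and vertical below 0.12 rad and x of pointer in the frame of mark between -0.004 and 0.004 m and contact force between sample and yoke above 1 N and contact force between the fingers and carriage above 1 N and contact force between the arm and sample below 0.05 N and contact force between the arm and clamp below 0.05 N and velocity of joint carriage between -0.01 and 0.01 m/s), for 0.5 s.
At the end, for the whole second after the job is handed in: Lever down (above 0.85 rad); pink lipstick within 6 mm of its seat, leaning under 0.12 rad; pointer within 4 mm of the index line, still (under 10 mm/s), fingers holding the carriage (over 1 N), nib pressing the stick (over 1 N); robot touching neither lipstick nor lever (all of step 3); the arm keeps its last pose, push and grip.
It fails at once if the carriage is pulled more than 9 mm past the index (x of pointer in the frame of mark above 0.009 m).
It fails at once if the orange index is shifted by more than 3 mm (distance of mark from where it was at the start of the episode above 0.003 m).
It fails at once if a bystander is shifted by more than 15 mm (distance of any of red_a, red_b, red_c, jar_a, jar_b, oil, cap_a, spatula from where it was at the start of the episode above 0.015 m).
It fails at once if another lipstick is tipped (angle between any of red_a, red_b, red_c's own z axis and vertical above 0.3 rad).
It also fails if it takes over 67 s, if anything falls off the work surface, if the arm or the gripper's body presses on something with over 40 N, if the wrist force passes 120 N, or if a joint passes its speed limit or range.

## Working session

There is one attempt and no reset: what is moved stays moved. The work goes in short steps, Python scripts to look and compute and a tool call to move; the robot and the scene stay as the last step left them, time stands still between calls to the robot, and variables do not carry over. Pictures are saved under pics/ and viewed, and the job is handed in when it is done.

Besides the shell and the picture viewer there is one more tool, called as a command line: name --argument value ..., lists and objects as JSON in quotes. drive_tool: Moves the arm, as the interface text tells. Its arguments: {"type":"object","properties":{"increments":{"type":"array","items":{"type":"array"}},"jaw":{"type":"number"}},"required":["increments"]}

```bash
ls; mkdir -p pics
cat > h.py <<'E'
import numpy as np, cv2
from cell import env
def shot(n,fn):
    p=env.read_camera(n); cv2.imwrite('pics/'+fn,p['pixels']); return p
def proj(p,X):
    M=np.array(p['world_to_cam']); f=p['pixels'].shape[0]/2/np.tan(np.radians(p['vertical_fov'])/2)
    c=M@np.append(X,1); return f*c[0]/c[2]+p['cx'], f*c[1]/c[2]+p['cy']
def ray(p,u,v,z):
    M=np.array(p['world_to_cam']); f=p['pixels'].shape[0]/2/np.tan(np.radians(p['vertical_fov'])/2)
    R=M[:3,:3]; o=-R.T@M[:3,3]; d=R.T@np.array([(u-p['cx'])/f,(v-p['cy'])/f,1]); return o+d*(z-o[2])/d[2]
E
python3 - <<'E'
from h import *
np.set_printoptions(precision=1,suppress=True)
print(env.state())
for n in ('scene','top'):
    p=shot(n,n+'0.png'); print(n,p.keys(),p['vertical_fov'],p['cx'],p['cy'],np.array(p['world_to_cam']))
    for t in ['sample_mid','seat','nib','clamp_grip','handle','pointer','mark','tester']:
        print(t,[(np.array(d['point']),round(d['score'],2)) for d in env.tip_of(t,p)[:5]])
E
```

```text
pics
{'t': 0.0, 'joints': array([-1.3,  0.5,  1.6, -0. ,  1.1, -0.1]), 'qvel': array([-0., -0.,  0.,  0.,  0., -0.]), 'tau': array([  0. , -61.3, -25.8,   0.1,   0. ,  -0. ]), 'eef_pos': array([ 232.3, -580. ,  214.1]), 'tcp_rot': array([-3.1, -0. ,  0.4]), 'ft_force': array([-0.4, -0.6, -0.9]), 'moment': array([-0., -0.,  0.]), 'opening': 0.9982349970060733}
scene dict_keys(['pixels', 'vertical_fov', 'cx', 'cy', 'world_to_cam', 'shot']) 44.43451228545592 271.35799057707857 208.55135673802369 [[   0.9    0.5    0.  -513.4]
 [   0.3   -0.5   -0.8 -120. ]
 [  -0.4    0.7   -0.6 1201.3]
 [   0.     0.     0.     1. ]]
sample_mid [(array([ 677.6, -157.8,   40.5]), 0.91), (array([ 726.4, -223.8,   40.6]), 0.85), (array([ 735.3, -119.4,   38.4]), 0.79), (array([ 625. , -192.5,   38.4]), 0.66)]
seat [(array([483.1, -35.6,  10.5]), 0.94), (array([481.3, -65.9,  81.4]), 0.41)]
nib [(array([484.6, -66.2,  80.5]), 0.88)]
clamp_grip [(array([ 475.1, -206.8,   94.3]), 0.95)]
handle [(array([507.3, 151. ,  90.9]), 0.89)]
pointer [(array([550. ,  56.3,  32.3]), 0.63)]
mark [(array([548.8, 116. ,  36.6]), 0.5)]
tester [(array([491.3, -34.6,   1.8]), 0.9)]
top dict_keys(['pixels', 'vertical_fov', 'cx', 'cy', 'world_to_cam', 'shot']) 55.53002183192676 271.1062444140857 206.02544021242795 [[  0.   -1.    0.  -43.1]
 [ -1.   -0.   -0.2 589.8]
 [  0.2  -0.   -1.  731.4]
 [  0.    0.    0.    1. ]]
sample_mid [(array([ 723.9, -220.8,   41.8]), 0.62), (array([ 730.5, -117.9,   40.1]), 0.5), (array([ 680. , -158.8,   36.7]), 0.47), (array([ 622.6, -191.8,   38.7]), 0.47), (array([ 663.1, -227.1,   39.8]), 0.46)]
seat [(array([490. , -37.3,  16.2]), 0.61)]
nib [(array([484.8, -66.5,  79. ]), 0.78)]
clamp_grip [(array([ 474.5, -201.8,   95.3]), 0.71)]
handle [(array([507.9, 149.1,  94.1]), 0.59), (array([485.1, -38.7,  15.9]), 0.49)]
pointer [(array([543.2,  58.5,  32.7]), 0.57)]
mark []
tester [(array([488.5, -39.9,   0.4]), 0.62)]
```

View pics/scene0.png

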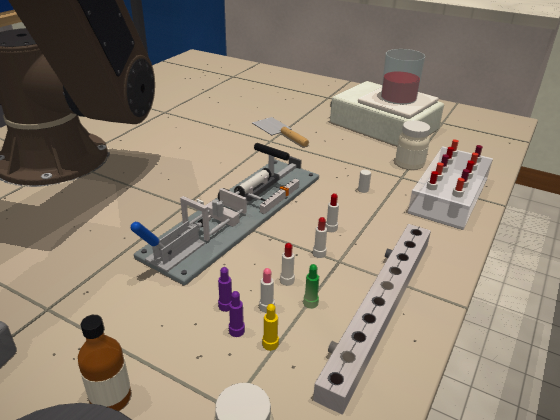

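View pics/top0.png

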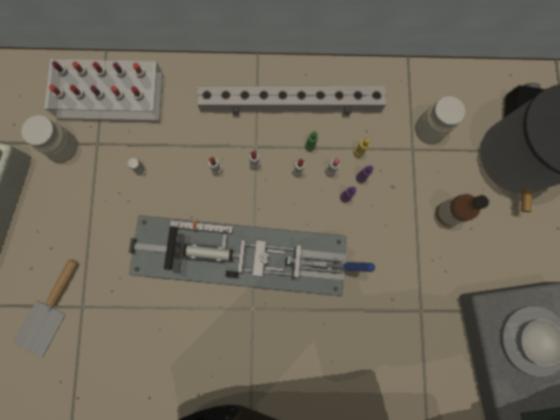

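The scene picture shows the pink stick at (267,290), with a red one at (288,265), purple at (225,290) and (236,315), yellow at (270,328) and green at (312,287). In the top picture pink is at about (334,164). Next I'll measure these more closely.

Run:
```python
from h import *
np.set_printoptions(precision=1,suppress=True)
S=cv2.imread('pics/scene0.png');T=cv2.imread('pics/top0.png')
a=cv2.resize(S[150:350,130:340],None,fx=3.8,fy=3,interpolation=cv2.INTER_CUBIC)
cv2.imwrite('pics/s0c.png',cv2.resize(S[150:290,130:330],None,fx=4,fy=4,interpolation=cv2.INTER_CUBIC))
cv2.imwrite('pics/t0c.png',cv2.resize(T[120:310,125:385],None,fx=3,fy=3,interpolation=cv2.INTER_CUBIC))
p=env.read_camera('scene');q=env.read_camera('top')
for X in [(677.6,-157.8,40.5),(726,-223,40),(733,-118,39),(625,-192,38.5),(663,-227,40)]:
    print(X,proj(p,X),proj(q,X))
for s in (p,q):
    for t in ['sample_mid','seat','nib','clamp_grip','handle','pointer','mark','tester']:
        print(t,[(np.array(d['point']),round(d['score'],2)) for d in env.tip_of(t,s)[:6]])
```

```text
(677.6, -157.8, 40.5) (np.float64(266.32460860337886), np.float64(286.1272388722057)) (np.float64(331.8219958270949), np.float64(165.81648363296895))
(726, -223, 40) (np.float64(272.20383551920185), np.float64(325.96983225103446)) (np.float64(362.9778422407052), np.float64(143.7264916521012))
(733, -118, 39) (np.float64(310.4483303076222), np.float64(284.36365195042254)) (np.float64(312.0831785590468), np.float64(139.74745362960036))
(625, -192, 38.5) (np.float64(225.1810301227465), np.float64(288.10988574788394)) (np.float64(348.91189870002046), np.float64(191.53602529372128))
(663, -227, 40) (np.float64(233.0894969489407), np.float64(310.96517925454145)) (np.float64(365.8036144636328), np.float64(173.3885798389197))
sample_mid [(array([ 627.8, -190.8,   34.7]), 0.85), (array([ 678.5, -157.7,   40.4]), 0.78), (array([ 723.7, -220.9,   39.7]), 0.77), (array([ 735. , -117.5,   36.6]), 0.68), (array([ 666.1, -223.2,   41.7]), 0.6)]
seat [(array([484.8, -34.4,  10. ]), 0.94)]
nib [(array([479.5, -64.7,  78.7]), 0.75)]
clamp_grip [(array([ 473.2, -202.2,   95. ]), 0.78)]
handle [(array([506.9, 152.4,  88.4]), 0.86), (array([487.6, -33.7,   1.5]), 0.66)]
pointer [(array([546.5,  57. ,  34.3]), 0.96)]
mark [(array([504.8, 146.4,  88.5]), 0.67), (array([549.2, 116.2,  38.8]), 0.38)]
tester [(array([493. , -35.4,   2.1]), 0.61)]
sample_mid [(array([ 623.8, -190.3,   41. ]), 0.73), (array([ 721.7, -219.9,   36.3]), 0.67), (array([ 662.7, -227. ,   42.5]), 0.53), (array([ 683.4, -157.2,   39.1]), 0.48), (array([ 729. , -118.1,   39. ]), 0.48)]
seat [(array([487.7, -39.3,  15.4]), 0.76)]
nib [(array([486.1, -65.2,  81.4]), 0.66)]
clamp_grip []
handle [(array([503.5, 151.9,  91.2]), 0.98)]
pointer [(array([541.3,  53.9,  34.2]), 0.7)]
mark [(array([553.6, 119. ,  35.8]), 0.44)]
tester [(array([488.8, -39. ,  -1.2]), 0.84)]
```

View pics/s0c.png

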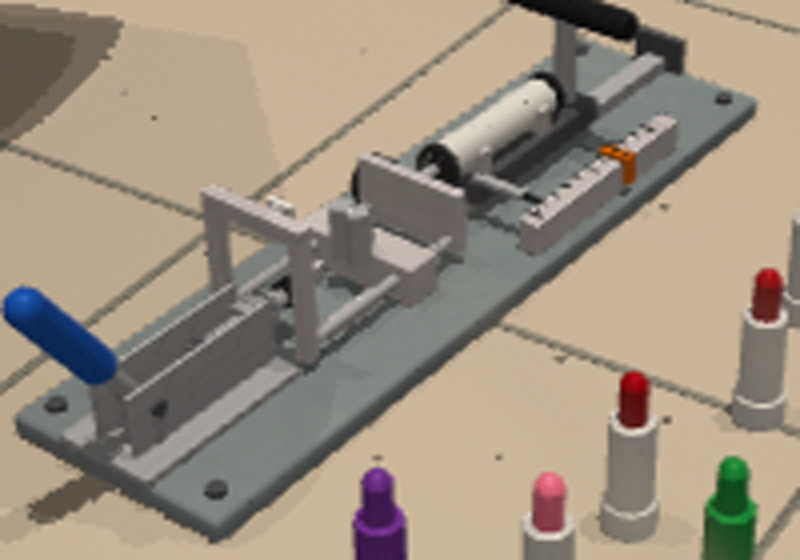

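View pics/t0c.png

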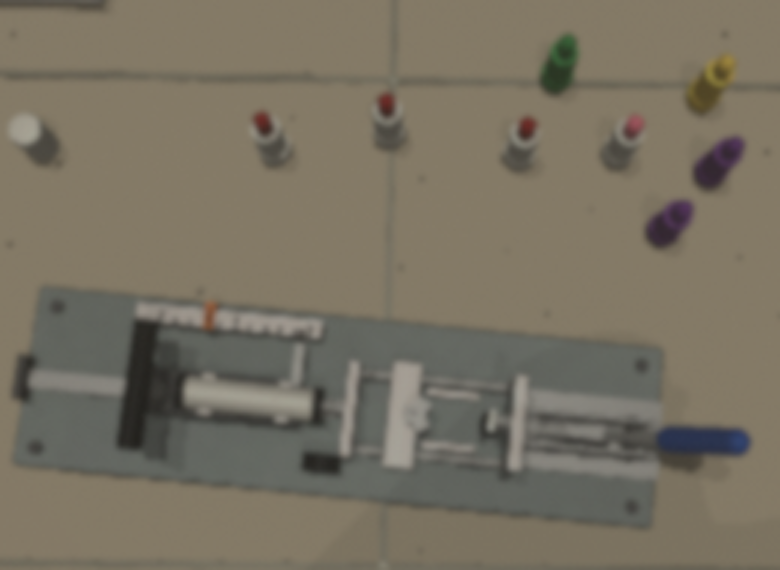

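Run:
```python
from h import *
from scipy.optimize import least_squares
np.set_printoptions(precision=2,suppress=True)
p=env.read_camera('scene');q=env.read_camera('top')
loc={'seat':(0,0,12),'nib':(-26,0,79),'clamp_grip':(-163.8,0,96.9),'handle':(190,0,88),'tester':(0,0,0)}
obs=[]
for s in (p,q):
    for t in loc:
        for d in env.tip_of(t,s)[:1]:
            if d['score']>.5: obs.append((loc[t],d['point'],t))
    for c in range(1): pass
def f(v):
    c,s_=np.cos(v[2]),np.sin(v[2]); r=[]
    for l,P,_ in obs:
        r+= [v[0]+c*l[0]-s_*l[1]-P[0], v[1]+s_*l[0]+c*l[1]-P[1]]
    return np.array(r)
r=least_squares(f,[490,-40,1.48],loss='soft_l1',x_scale=[1,1,.01]);print(r.x,f(r.x).reshape(-1,2),[o[2] for o in obs])
v=r.x
for t in('top',):
  cs=[ray(q,125+a/3,120+b/3,12) for a,b in [(40,288),(663,347),(650,527),(13,465)]]
  print(np.array(cs)); 
  print(np.arctan2(*(cs[0]-cs[1])[:2][::-1]),np.arctan2(*(cs[3]-cs[2])[:2][::-1]),np.linalg.norm(cs[0]-cs[1]),np.linalg.norm(cs[0]-cs[3]))
c=[ray(p,130+a/4,150+b/4,12) for a,b in [(755,105),(218,535),(18,418)]]
print(np.array(c)); print(np.arctan2(*(c[0]-c[1])[:2][::-1]),np.linalg.norm(c[0]-c[1]),np.linalg.norm(c[1]-c[2]))
# pink, tip in both
print('pink tip scene',ray(p,130+549/4,150+478/4,76), 'top',ray(q,125+634/3,120+125/3,76))
print('foot top',ray(q,125+613/3,120+158/3,3))
W=lambda l:(v[0]+np.cos(v[2])*l[0]-np.sin(v[2])*l[1],v[1]+np.sin(v[2])*l[0]+np.cos(v[2])*l[1],l[2])
for n,l in loc.items(): print(n,W(l),proj(p,W(l)),proj(q,W(l)))
print([ (np.array(d['point']),d['score']) for s in (p,q) for d in env.tip_of('pointer',s)[:2]+env.tip_of('mark',s)[:2]])
```

```text
[488.38 -38.98   1.48] [[   0.18    0.22]
 [   4.66    3.33]
 [ -17.47 -165.27]
 [  -0.23   -0.31]
 [   1.18   -2.08]
 [  -0.52    1.52]
 [  -0.54   -1.17]
 [  -0.07    2.73]
 [  -0.73    0.89]
 [   2.08   -0.88]] ['seat', 'nib', 'clamp_grip', 'handle', 'tester', 'seat', 'nib', 'clamp_grip', 'handle', 'tester']
[[ 572.61  236.01   12.  ]
 [ 538.28 -189.68   12.  ]
 [ 418.14 -178.54   12.  ]
 [ 453.47  245.48   12.  ]]
1.4903138485634704 1.487653507248887 427.0726177565423 119.5160666814622
[[ 581.02  227.43   12.  ]
 [ 545.84 -194.25   12.  ]
 [ 425.45 -179.85   12.  ]]
1.4875471430126697 423.1387596084771 121.25157866239277
pink tip scene [ 679.91 -159.37   76.  ] top [ 675.94 -160.64   76.  ]
foot top [ 673.18 -158.71    3.  ]
seat (np.float64(488.38018316121554), np.float64(-38.98024029423326), 12) (np.float64(212.0069103340266), np.float64(224.72897206154056)) (np.float64(272.13845830031465), np.float64(259.2474094042864))
nib (np.float64(485.95955031896494), np.float64(-64.86731306507814), 79) (np.float64(200.2581690110963), np.float64(200.92941828773004)) (np.float64(286.7935588945857), np.float64(259.16373892462286))
clamp_grip (np.float64(473.13019625503676), np.float64(-202.06879875055594), 96.9) (np.float64(140.06551382575336), np.float64(229.97775469709012)) (np.float64(363.04227098837003), np.float64(266.874635944675))
handle (np.float64(506.0694231622776), np.float64(150.1945222619408), 88) (np.float64(271.45176980360907), np.float64(150.8136655631797)) (np.float64(169.9260050768404), np.float64(246.34022050253793))
tester (np.float64(488.38018316121554), np.float64(-38.98024029423326), 0) (np.float64(212.34831182530684), np.float64(229.88043555097576)) (np.float64(272.0220945995809), np.float64(259.50406959536963))
[(array([545. ,  55.4,  33.4]), 0.92), (array([549.6, 116. ,  37. ]), 0.48), (array([544.7,  56.7,  32.1]), 0.95), (array([555.1, 116.3,  33.7]), 0.55)]
```

Run:
```python
from h import *
S=cv2.imread('pics/scene0.png');T=cv2.imread('pics/top0.png')
cv2.imwrite('pics/s0d.png',cv2.resize(S[185:255,170:270],None,fx=8,fy=8,interpolation=cv2.INTER_CUBIC))
cv2.imwrite('pics/t0d.png',cv2.resize(T[220:295,240:340],None,fx=8,fy=8,interpolation=cv2.INTER_CUBIC))
```

```text
(no output)
```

View pics/s0d.png

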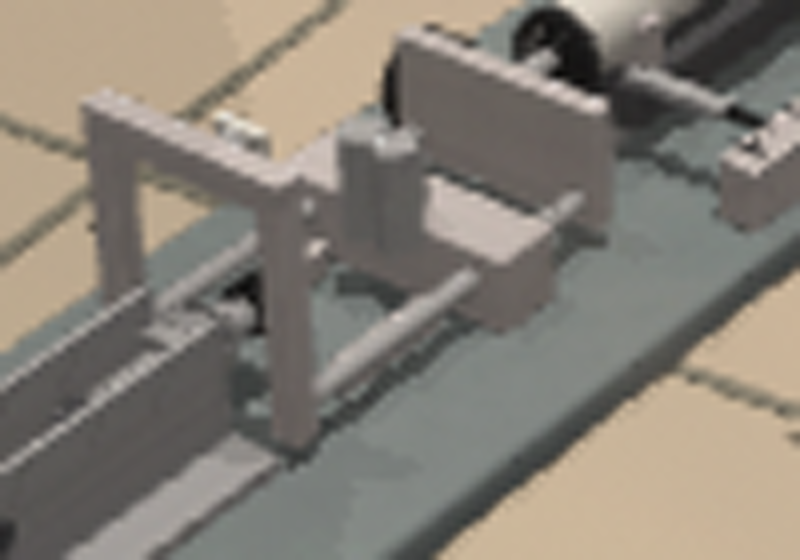

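View pics/t0d.png

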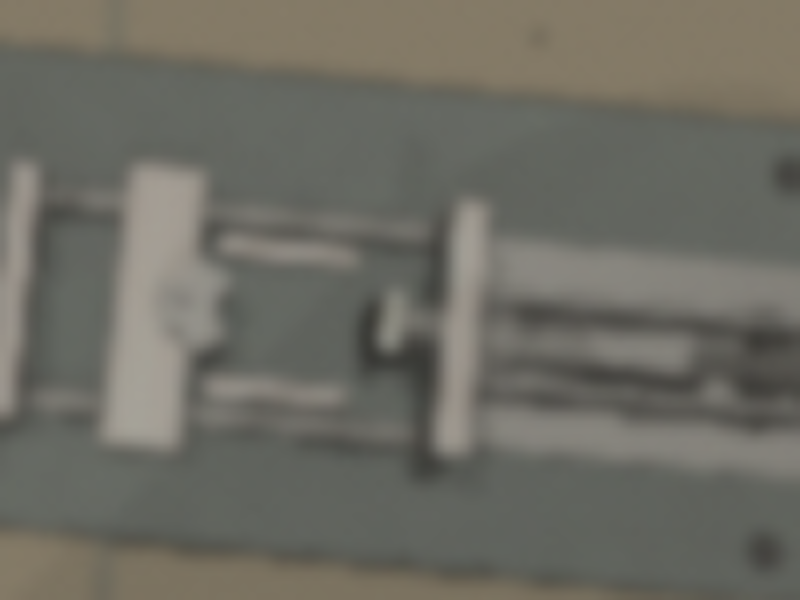

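```bash
cat > fit.py <<'E'
from h import *
from scipy.optimize import least_squares
np.set_printoptions(precision=2,suppress=True)
p=env.read_camera('scene');q=env.read_camera('top')
def T(a,b): return (240+a/8,220+b/8)
def Sc(a,b): return (170+a/8,185+b/8)
def W(v,l): return (v[0]+np.cos(v[2])*l[0]-np.sin(v[2])*l[1],v[1]+np.sin(v[2])*l[0]+np.cos(v[2])*l[1],l[2])
def C(v):
    w=v[3]; x0=v[4]; 
    top=[((-48,-29,88),T(490,203)),((-40,-29,88),T(455,203)),((-48,29,88),T(470,455)),((-40,29,88),T(435,455)),
    ((18,-w,34),T(207,170)),((38,-w,34),T(130,165)),((18,w,34),T(183,447)),((38,w,34),T(103,443))]
    top+=[((x0+215*sx,61*sy,12),(125+a/3,120+b/3)) for sx,sy,a,b in [(1,-1,40,288),(-1,-1,663,347),(-1,1,650,527),(1,1,13,465)]]
    top+=[((190,0,88),((125+137/3,120+384/3)))]
    sc=[((-48,29,88),Sc(82,102)),((-48,-29,88),Sc(275,187)),((-40,-29,88),Sc(300,175)),((-40,29,88),Sc(104,88)),
     ((18,-w,34),Sc(490,275)),((38,-w,34),Sc(555,232))]
    sc+=[((x0+215,-61,12),(130+755/4,150+103/4)),((x0-215,-61,12),(130+218/4,150+523/4)),((x0-215,61,12),(130+18/4,150+416/4))]
    return top,sc
def f(v,which=(0,1)):
    r=[]
    for i,s in ((0,q),(1,p)):
        if i in which:
            for l,u in C(v)[i]: r+=list(np.array(proj(s,W(v,l)))-u)
    return np.array(r)
for wh in ((0,1),(0,),(1,)):
    r=least_squares(f,[488,-39,1.48,30,0],x_scale=[1,1,.01,1,1],loss='soft_l1',kwargs={'which':wh});print(wh,r.x);print(f(r.x,wh).reshape(-1,2).T)
E
python3 fit.py
```

```text
(0, 1) [489.13 -41.05   1.49  34.9   70.78]
[[ 0.17  0.23  0.13  0.13  0.12 -0.3  -0.29 -0.5  -1.39  0.02  0.67 -1.72
   0.23 -1.42 -0.47 -0.5  -1.02  0.67 -0.76 -0.99 -1.95 -3.81]
 [-1.63 -2.04 -1.38 -1.79 -1.39 -1.72 -0.42 -0.89 -0.23  0.    0.76  1.01
  -0.78 -0.13  0.09 -0.53 -0.37 -1.8  -1.41 -2.72 -0.26 -1.15]]
(0,) [487.12 -41.11   1.48  33.96  70.03]
[[ 0.29  0.35  0.06  0.06  0.2  -0.22 -0.32 -0.53 -0.77  0.58  0.9  -1.43
   0.29]
 [-0.38 -0.82 -0.11 -0.55  0.05 -0.34  0.08 -0.45  0.    1.44  2.24  1.22
  -0.28]]
(1,) [492.12 -42.52   1.49  34.04  73.13]
[[-0.6   0.44  0.42 -0.2   1.21 -0.22  0.48 -0.06 -2.09]
 [ 0.74  1.02  0.38  0.49 -1.08 -0.71 -2.51  0.12 -0.82]]
```

```bash
cat >> h.py <<'E'
from scipy.spatial.transform import Rotation as Ro
def plan(X):
    s=env.state(); R=Ro.from_euler('xyz',s['tcp_rot']).as_matrix()
    d=R.T@(np.array(X)-s['eef_pos'])/30
    print('eef',s['eef_pos'].round(1),'rpy',np.round(s['tcp_rot'],4),'t',round(s['t'],2),'F',s['ft_force'].round(1),'open',round(s['opening'],3))
    print('to',X,'tool shift/full',d.round(3))
E
python3 - <<'E'
from h import *
plan((678,-159,200))
q=env.read_camera('top')
for z in(0,100,160):print(ray(q,480,200,z),ray(q,440,105,z))
E
```

```text
eef [ 232.3 -580.3  214.7] rpy [3.1415 0.     0.3808] t 2.7 F [-0.1 -0.6  0.1] open 1.003
to (678, -159, 200) tool shift/full [19.011 -7.514  0.487]
[ 619.55431511 -479.27584816    0.        ] [ 832.75885729 -407.03731595    0.        ]
[ 599.32481942 -423.94008983  100.        ] [ 786.65797505 -360.46736989  100.        ]
[ 587.18712201 -390.73863483  160.        ] [ 758.99744571 -332.52540225  160.        ]
```

drive_tool --increments '[[[0.9,-0.35,0],[0,0,0]],[[0.9,-0.35,0],[0,0,0]],[[0.9,-0.35,0],[0,0,0]],[[0.9,-0.35,0],[0,0,0]],[[0.9,-0.35,0],[0,0,0]]]' --jaw 0

```text
t: 3.17
eef_pos: [338.9, -480.4, 214.7]
tcp_rot: [3.141, -0.0, 0.38]
ft_force: [0.7, -0.1, 0.3]
opening: 0.709
```

drive_tool --increments '[[[0.9,-0.35,0],[0,0,0]],[[0.9,-0.35,0],[0,0,0]],[[0.9,-0.35,0],[0,0,0]],[[0.9,-0.35,0],[0,0,0]],[[0.9,-0.35,0],[0,0,0]]]'

```text
t: 3.58
eef_pos: [444.9, -381.3, 214.8]
tcp_rot: [3.141, -0.0, 0.381]
ft_force: [0.7, -0.3, -0.1]
opening: 0.498
```

drive_tool --increments '[[[0.9,-0.35,0],[0,0,0]],[[0.9,-0.35,0],[0,0,0]],[[0.9,-0.35,0],[0,0,0]],[[0.9,-0.35,0],[0,0,0]],[[0.9,-0.35,0],[0,0,0]]]'

```text
t: 4.0
eef_pos: [550.7, -282.4, 214.7]
tcp_rot: [3.141, -0.0, 0.381]
ft_force: [-0.7, -0.9, -0.2]
opening: 0.5
```

drive_tool --increments '[[[0.9,-0.35,0],[0,0,0]],[[0.9,-0.35,0],[0,0,0]],[[0.9,-0.35,0],[0,0,0]],[[0.9,-0.35,0],[0,0,0]],[[0.9,-0.35,0],[0,0,0]]]'

```text
t: 4.42
eef_pos: [656.5, -183.4, 214.7]
tcp_rot: [3.141, 0.0, 0.381]
ft_force: [-0.0, -0.8, 0.1]
opening: 0.501
```

drive_tool --increments '[[[0,0,0],[0,0,-1]],[[0,0,0],[0,0,-1]],[[0,0,0],[0,0,-1]],[[0,0,0],[0,0,-1]],[[0,0,0],[0,0,-1]]]'

```text
t: 4.83
eef_pos: [655.6, -184.5, 214.5]
tcp_rot: [-3.142, 0.0, 0.785]
ft_force: [0.3, 0.2, 0.1]
opening: 0.499
```

drive_tool --increments '[[[0,0,0],[0,0,-1]],[[0,0,0],[0,0,-1]],[[0,0,0],[0,0,-1]],[[0,0,0],[0,0,-1]],[[0,0,0],[0,0,-1]]]'

```text
t: 5.25
eef_pos: [655.6, -184.6, 214.6]
tcp_rot: [-3.142, 0.0, 1.185]
ft_force: [0.7, -0.5, 0.4]
opening: 0.496
```

drive_tool --increments '[[[0,0,0],[0,0,-1]],[[0,0,0],[0,0,-1]],[[0,0,0],[0,0,-1]],[[0,0,0],[0,0,-0.74]],[[0,0,0],[0,0,0]]]'

```text
t: 5.67
eef_pos: [655.6, -184.6, 214.6]
tcp_rot: [-3.142, 0.0, 1.483]
ft_force: [-0.1, -0.4, -0.3]
opening: 0.497
```

drive_tool --increments '[[[0.9,0.66,0],[0,0,0]],[[0,0,1],[0,0,0]],[[0,0,1],[0,0,0]],[[0,0,1],[0,0,0]],[[0,0,0],[0,0,0]]]'

```text
t: 6.08
eef_pos: [675.3, -158.6, 118.8]
tcp_rot: [-3.133, -0.002, 1.478]
ft_force: [-0.5, 0.4, -0.6]
opening: 0.501
```

Run:
```python
from h import *
plan((678,-159,28))
p=shot('scene','s1.png');q=shot('top','t1.png')
S=p['pixels'];T=q['pixels']
cv2.imwrite('pics/st1.png',np.hstack([cv2.resize(S[190:350,200:330],None,fx=3,fy=3,interpolation=cv2.INTER_CUBIC),cv2.resize(T[110:270,270:400],None,fx=3,fy=3,interpolation=cv2.INTER_CUBIC)]))
for s in (p,q): print([(np.round(d['point'],1),round(d['score'],2)) for d in env.tip_of('sample_mid',s)])
```

```text
eef [ 675.3 -158.6  118.8] rpy [-3.1331e+00 -1.9000e-03  1.4782e+00] t 6.08 F [-0.5  0.4 -0.6] open 0.501
to (678, -159, 28) tool shift/full [-0.012  0.115  3.027]
[(array([ 624.7, -187.9,   39.3]), 0.97), (array([ 668.6, -221.9,   41.5]), 0.91), (array([ 725.9, -220.7,   43.2]), 0.84), (array([ 736.2, -117. ,   36.9]), 0.82), (array([ 674.8, -156.1,   37.8]), 0.8)]
[]
```

View pics/st1.png

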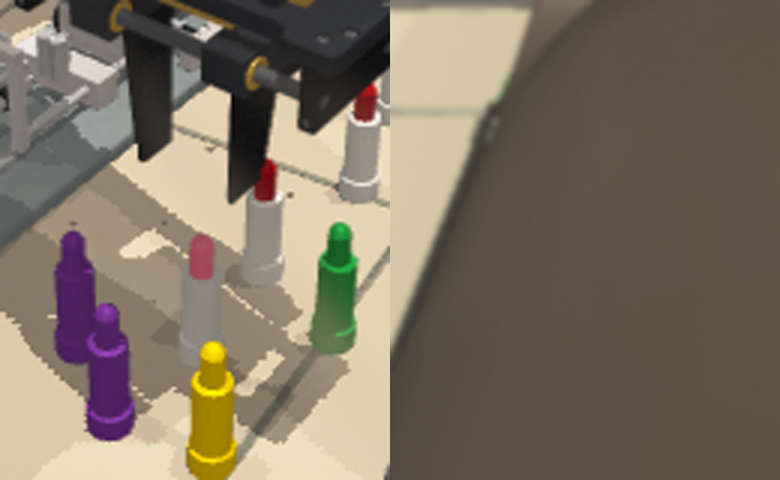

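drive_tool --increments '[[[0,0.05,0.7],[0,0,0]],[[0,0.05,0.7],[0,0,0]],[[0,0,0.5],[0,0,0]],[[0,0,0],[0,0,0]]]'

```text
t: 6.62
eef_pos: [680.3, -159.7, 66.7]
tcp_rot: [-3.14, -0.0, 1.479]
ft_force: [0.4, 0.3, -0.8]
opening: 0.499
```

Run:
```python
from h import *
plan((678,-159,28))
p=shot('scene','s2.png')
S=p['pixels']
cv2.imwrite('pics/s2c.png',cv2.resize(S[190:350,180:340],None,fx=4,fy=4,interpolation=cv2.INTER_CUBIC))
e=env.state()['eef_pos'];print(proj(p,e))
for s in (-24,24):
  for w in (-10,10): print(s,w,(np.array(proj(p,e+[s,w,0]))-[180,190])*4)
```

```text
eef [ 680.3 -159.7   66.7] rpy [-3.1401e+00 -3.0000e-04  1.4794e+00] t 6.62 F [ 0.4  0.3 -0.8] open 0.499
to (678, -159, 28) tool shift/full [ 0.017 -0.077  1.292]
(np.float64(267.59966923084073), np.float64(273.8553574331431))
-24 -10 [281.60003962 328.6742213 ]
-24 10 [309.61586131 298.90419677]
24 -10 [393.04178095 373.60437862]
24 10 [419.68860307 342.21681976]
```

View pics/s2c.png

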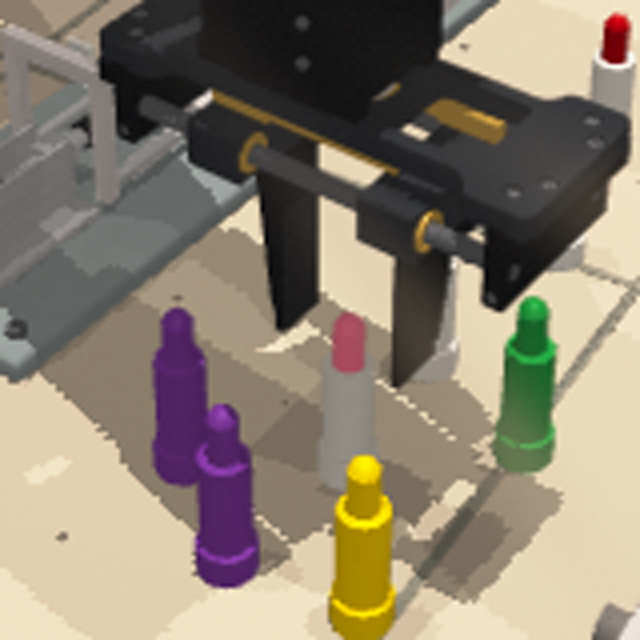

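drive_tool --increments '[[[0,-0.05,0.6],[0,0,0]],[[0,0,0.67],[0,0,0]],[[0,0,0],[0,0,0]]]'

```text
t: 6.92
eef_pos: [678.7, -159.6, 28.8]
tcp_rot: [-3.14, -0.0, 1.48]
ft_force: [-0.5, -1.1, 0.1]
opening: 0.503
```

Run:
```python
from h import *
plan((678,-159,28))
p=shot('scene','s3.png')
S=p['pixels']
cv2.imwrite('pics/s3c.png',cv2.resize(S[190:350,180:340],None,fx=4,fy=4,interpolation=cv2.INTER_CUBIC))
```

```text
eef [ 678.7 -159.6   28.8] rpy [-3.1401e+00 -3.0000e-04  1.4797e+00] t 6.92 F [-0.5 -1.1  0.1] open 0.503
to (678, -159, 28) tool shift/full [ 0.016 -0.026  0.027]
```

View pics/s3c.png

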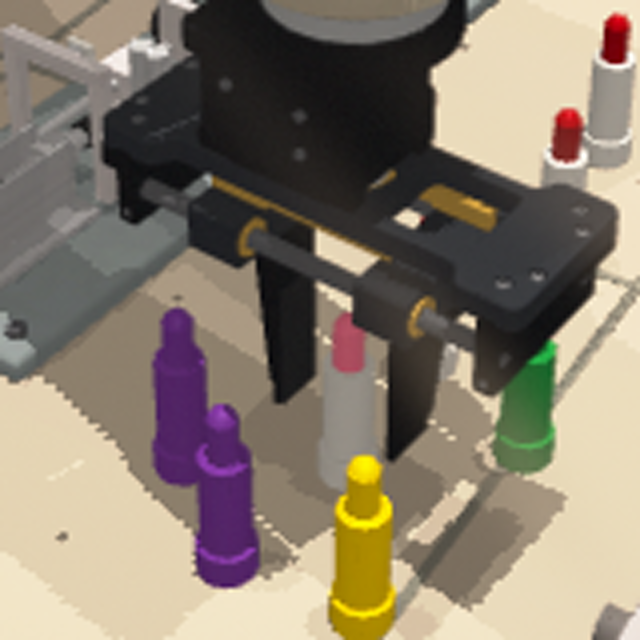

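drive_tool --increments '[[[0,0,0],[0,0,0]],[[0,0,0],[0,0,0]],[[0,0,0],[0,0,0]],[[0,0,0],[0,0,0]],[[0,0,0],[0,0,0]]]' --jaw -1

```text
t: 7.38
eef_pos: [679.5, -159.7, 30.3]
tcp_rot: [3.141, 0.0, 1.48]
ft_force: [0.3, 0.4, -0.4]
opening: 0.208
```

drive_tool --increments '[[[0,0,0],[0,0,0]],[[0,0,0],[0,0,0]],[[0,0,0],[0,0,0]]]'

```text
t: 7.63
eef_pos: [679.5, -159.8, 30.3]
tcp_rot: [3.141, 0.0, 1.48]
ft_force: [-1.4, 0.6, 5.9]
opening: 0.204
```

drive_tool --increments '[[[0,0,-0.5],[0,0,0]],[[0,0,-1],[0,0,0]],[[0,0,-1],[0,0,0]],[[0,0,-1],[0,0,0]],[[0,0,-0.5],[0,0,0]]]'

```text
t: 8.05
eef_pos: [680.1, -159.9, 153.3]
tcp_rot: [3.138, 0.001, 1.48]
ft_force: [0.1, 0.1, -0.6]
opening: 0.198
```

Run:
```python
from h import *
plan((488.5,-41,160))
p=shot('scene','s4.png')
S=p['pixels']
cv2.imwrite('pics/s4c.png',cv2.resize(S[150:310,180:340],None,fx=4,fy=4,interpolation=cv2.INTER_CUBIC))
```

```text
eef [ 680.1 -159.9  153.3] rpy [3.1378e+00 9.0000e-04 1.4800e+00] t 8.05 F [ 0.1  0.1 -0.6] open 0.198
to (488.5, -41, 160) tool shift/full [ 3.367 -6.72  -0.253]
```

View pics/s4c.png

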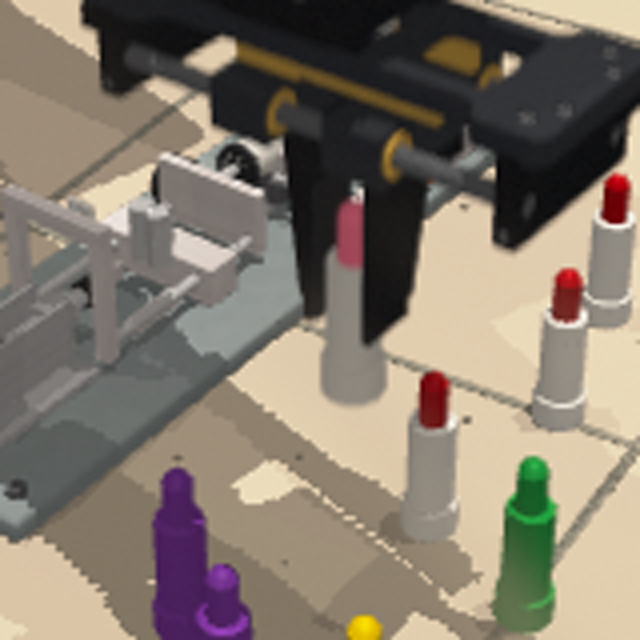

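drive_tool --increments '[[[0.4,-0.84,0],[0,0,0]],[[0.4,-0.84,0],[0,0,0]],[[0.4,-0.84,0],[0,0,0]],[[0.4,-0.84,0],[0,0,0]],[[0.4,-0.84,0],[0,0,0]]]'

```text
t: 8.52
eef_pos: [557.6, -87.7, 148.7]
tcp_rot: [-3.141, -0.0, 1.48]
ft_force: [1.6, -0.3, -0.9]
opening: 0.205
```

drive_tool --increments '[[[0.4,-0.84,0],[0,0,0]],[[0.4,-0.84,0],[0,0,0]],[[0.4,-0.84,0],[0,0,0]],[[0,0,0.5],[0,0,0]],[[0,0,0],[0,0,0]]]'

```text
t: 8.93
eef_pos: [485.5, -45.0, 133.0]
tcp_rot: [-3.139, -0.0, 1.481]
ft_force: [0.3, -0.5, -0.7]
opening: 0.205
```

Run:
```python
from h import *
plan((488.2,-44,80))
p=shot('scene','s5.png');q=shot('top','t5.png')
S=p['pixels'];T=q['pixels']
cv2.imwrite('pics/s5c.png',cv2.resize(S[125:265,150:300],None,fx=5,fy=4,interpolation=cv2.INTER_CUBIC)[:,:])
cv2.imwrite('pics/t5c.png',cv2.resize(T[150:350,150:400],None,fx=3,fy=3,interpolation=cv2.INTER_CUBIC))
e=env.state()['eef_pos']
for l in (-30,26,48): print(l,proj(p,e+[0,0,l]))
```

```text
eef [485.5 -45.  133. ] rpy [-3.1390e+00 -3.0000e-04  1.4807e+00] t 8.93 F [ 0.3 -0.5 -0.7] open 0.205
to (488.2, -44, 80) tool shift/full [0.04  0.091 1.768]
-30 (np.float64(206.47099175093467), np.float64(184.1770724410706))
26 (np.float64(204.509040492345), np.float64(156.10776244944753))
48 (np.float64(203.69938971617324), np.float64(144.52422360166793))
```

View pics/s5c.png

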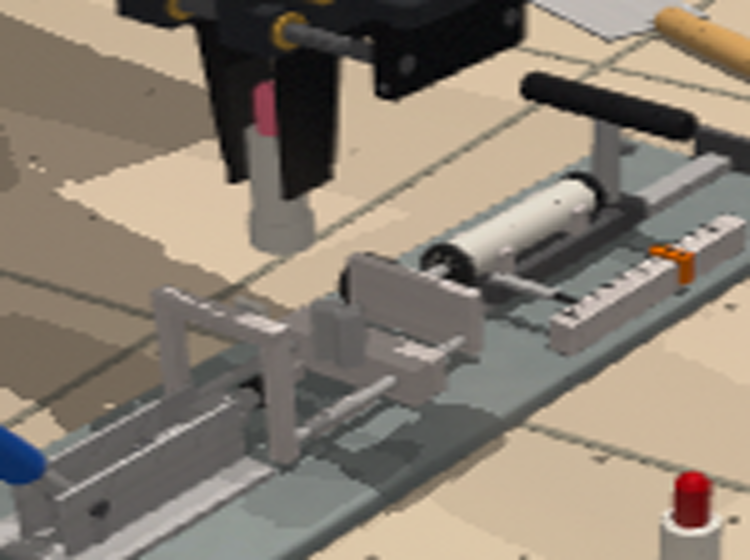

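View pics/t5c.png

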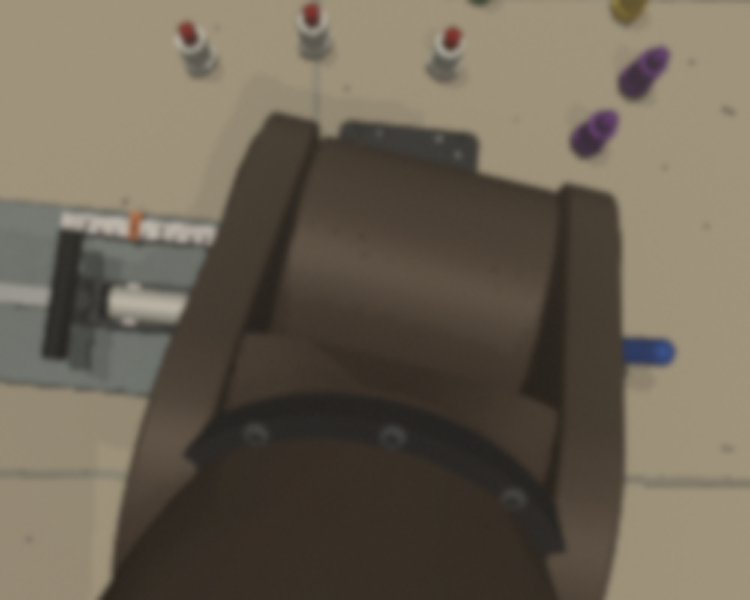

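Run:
```python
from h import *
np.set_printoptions(precision=1,suppress=True)
S=cv2.imread('pics/scene0.png').astype(float)
p=env.read_camera('scene')
# long near edge: columns
for u in (215,225,235,245,290,300):
    col=S[:,u].mean(1)
    # print expected rows for y=-61 edge with v=(489,-41,1.483)
    for v in ((487,-41,1.4825),(492,-42,1.4825)):
        ex=[]
        for z in (12,0):
            xs=np.linspace(-150,285,400); P=[proj(p,(v[0]+np.cos(v[2])*a+np.sin(v[2])*61,v[1]+np.sin(v[2])*a-np.cos(v[2])*61,z)) for a in xs]
            P=np.array(P); ex.append(np.interp(u,P[:,0],P[:,1]))
        print(u,v,np.array(ex))
    r=int(ex[0]); print('  rows',r-8,S[r-8:r+14,u].mean(1),)
    print('  R-B',(S[r-8:r+14,u,2]-S[r-8:r+14,u,0]))
```

```text
215 (487, -41, 1.4825) [253.3 258.9]
215 (492, -42, 1.4825) [256.1 261.7]
  rows 248 [133.3 133.7 134.  133.7 134.  135.3 136.  131.  112.7  88.7  73.3  68.3
  66.7  97.  165.3 178.7 178.7 179.7 179.7 180.  180.  179.7]
  R-B [-1. -2. -1. -1. -1. -2.  0. -2. -2. -2. -3. -3.  2. 21. 44. 48. 49. 49.
 48. 49. 49. 48.]
225 (487, -41, 1.4825) [245.4 250.9]
225 (492, -42, 1.4825) [248.2 253.8]
  rows 240 [132.3 132.3 132.7 132.3 133.7 132.7 133.  128.7 113.7  83.7  72.7  68.3
  67.7  97.  165.3 169.3 179.3 178.7 179.  179.7 179.7 179. ]
  R-B [-2. -2. -1. -2. -2. -2. -1. -1. -4. -2. -2. -1.  0. 20. 44. 46. 48. 49.
 49. 49. 49. 49.]
235 (487, -41, 1.4825) [237.6 243. ]
235 (492, -42, 1.4825) [240.4 245.8]
  rows 232 [134.  133.7 133.  133.  133.7 132.  132.  130.  114.7  91.   73.3  67.7
  66.3  97.3 165.3 169.  179.3 180.7 180.  180.  180.  180. ]
  R-B [-1. -1. -1. -1. -1. -1. -1. -1. -1. -2. -1. -1.  1. 21. 44. 46. 48. 49.
 49. 49. 49. 49.]
245 (487, -41, 1.4825) [229.8 235.1]
245 (492, -42, 1.4825) [232.5 237.8]
  rows 224 [131.7 132.  133.7 133.7 132.7 131.3 132.3 132.  123.   96.7  78.7  74.3
  70.3  99.3 166.7 178.  178.3 178.3 179.  179.3 179.  180. ]
  R-B [ 2.  3.  1.  0.  1.  0.  3.  1.  1.  1.  2.  4.  3. 21. 43. 46. 48. 48.
 48. 47. 48. 48.]
290 (487, -41, 1.4825) [194.7 199.5]
290 (492, -42, 1.4825) [197.1 201.9]
  rows 189 [ 95.   96.3  96.7  98.7 105.7 119.3 120.  124.7 112.3  79.3  70.3  68.3
  99.  163.7 166.7 176.3 177.7 177.7 177.  177.3 177.7 177.7]
  R-B [10.  8. 11. 10. 10.  0. -3. -2.  0. -1.  1.  3. 21. 44. 44. 47. 48. 48.
 47. 47. 48. 48.]
300 (487, -41, 1.4825) [186.9 191.5]
300 (492, -42, 1.4825) [189.2 193.9]
  rows 181 [128.7 128.  128.  129.  129.3 130.3 122.3 127.  115.3  83.   71.   67.
  91.3 162.3 168.3 177.7 177.7 177.7 177.7 177.7 177.7 178. ]
  R-B [-4. -4. -4. -4. -3. -2. -3. -3. -2.  0.  0.  0. 19. 45. 45. 48. 48. 48.
 48. 48. 48. 48.]
```

drive_tool --increments '[[[0,0.17,0.4],[0,0,0]],[[0,0,0.5],[0,0,0]],[[0,0,0.37],[0,0,0]],[[0,0,0],[0,0,0]],[[0,0,0],[0,0,0]]]'

```text
t: 9.5
eef_pos: [492.5, -46.4, 95.7]
tcp_rot: [-3.14, -0.0, 1.48]
ft_force: [-0.1, -0.5, -0.2]
opening: 0.202
```

Run:
```python
from h import *
plan((490.7,-45,42.3))
p=shot('scene','s6.png')
S=p['pixels']
cv2.imwrite('pics/s6c.png',cv2.resize(S[160:250,160:260],None,fx=8,fy=6.6,interpolation=cv2.INTER_CUBIC)[:,:])
e=env.state()['eef_pos']
for l in (-30,26,48): print(l,proj(p,e+[0,0,l]))
```

```text
eef [492.5 -46.4  95.7] rpy [-3.1403e+00 -1.0000e-04  1.4796e+00] t 9.5 F [-0.1 -0.5 -0.2] open 0.202
to (490.7, -45, 42.3) tool shift/full [ 0.041 -0.063  1.78 ]
-30 (np.float64(209.91480012257932), np.float64(203.11802860215286))
26 (np.float64(208.1140850326418), np.float64(176.29493271069083))
48 (np.float64(207.3717253075563), np.float64(165.23688904614855))
```

View pics/s6c.png

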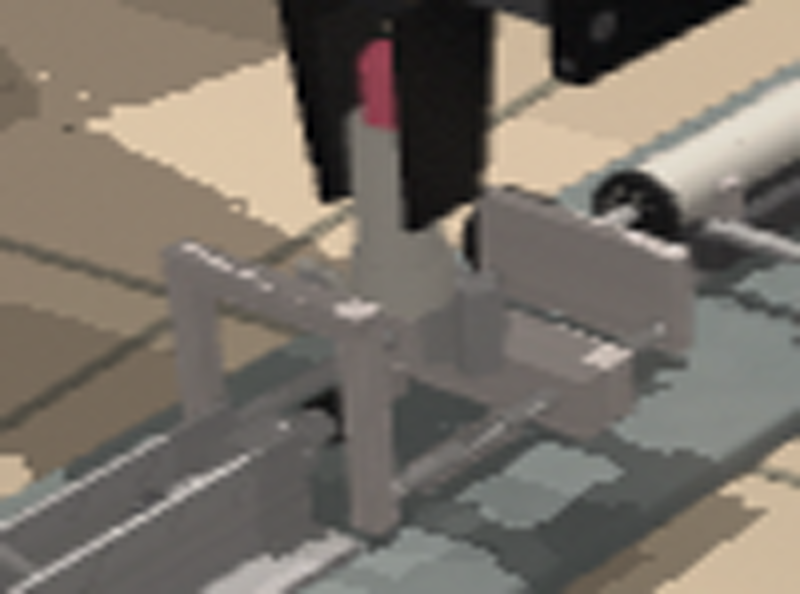

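Run:
```python
from h import *
np.set_printoptions(precision=1,suppress=True)
p=env.read_camera('scene')
print(ray(p,210.6,204.6,65.4),ray(p,206.2,184.7,102.7))
# lipstick tube edges: tube top at z=95.4+26
S=p['pixels'].astype(float)
for r in (182,185,188,190,192,195,198,200,202,204,206,208,210): print(r,S[r,198:224].mean(1).round(0).astype(int))
e=np.array([492.5,-46.4])
for z in (65.4,79.4):
  n=12
  P=np.array([proj(p,(e[0]+n*np.cos(a),e[1]+n*np.sin(a),z)) for a in np.linspace(0,6.28,60)]); print(z,P.min(0),P.max(0))
P=np.array([proj(p,(e[0]+10*np.cos(a),e[1]+10*np.sin(a),100)) for a in np.linspace(0,6.28,60)]); print(P.min(0),P.max(0))
```

```text
[495.8 -48.7  65.4] [486.5 -45.5 102.7]
182 [ 97  16  17  22  27  60 112 116 118 118 119 111  23  23  24  26  24  24
  24  26  25  26  64 157 195 194]
185 [186  95  17  20  22  49 112 116 117 119 119 111  35  20  22  24  24  26
  27  26  26  33  95 193 194 194]
188 [191 141  17  19  21  40  94 116 117 119 119 112  41  21  23  22  24  26
  24  25  26  29  66 129 138  88]
190 [195 189 134 103 119 173 125 116 117 119 119 113  63  21  21  22  20  22
  23  31  61  91 101 105 113 122]
192 [197 197 193 164 129 135 130 116 117 118 119 113  62  19  18  19  32  87
 165 187 145  65 105 105 105 104]
195 [129 136 149 195 196 191 147 113 117 118 120 119 116 105 113 113 113 140
 190 144  28  53 103 103 103 102]
198 [126 128 142 196 193 164 113 116 117 118 120 119 118 118 116 113 111 110
 118 128  25  47 103 104 103 104]
200 [128 122 114 118 123 125 111 117 116 113 115 116 116 116 114 117 117 113
 110 115 110  47 106  98 103 103]
202 [105 101 103 120 121 116 112 116 117 118 118 119 119 119 118 117 115 112
 110 114 111 110 112 109  94 100]
204 [115 117 116 117 118 119 112 115 117 119 120 119 120 118 118 116 115 112
 106  96 105 106 100  98  98 101]
206 [104 109 115 127 183 183 187 189 196 144 119 119 119 118 117 116 113 101
  92  91  97  96  96  97  96  84]
208 [103 104 105 107 110 118 142 117 103 106 106 107 115 120 101  96  93  93
  90  89  97  97  96  97  98 105]
210 [ 91  99 106 104 106 103 103 101 107 109 111 101 106 106 100  95  94  93
  93  89  96  96  96  96  98 111]
65.4 [203.2 199.9] [216.5 207.2]
79.4 [202.7 193.4] [216.2 200.6]
[203.1 184.2] [214.4 190.1]
```

drive_tool --increments '[[[0.04,-0.06,0.3],[0,0,0]],[[0,0,0.4],[0,0,0]],[[0,0,0.4],[0,0,0]],[[0,0,0],[0,0,0]],[[0,0,0],[0,0,0]]]'

```text
t: 10.02
eef_pos: [490.4, -44.8, 63.2]
tcp_rot: [-3.141, -0.0, 1.48]
ft_force: [-0.6, -0.7, 0.8]
opening: 0.205
```

Run:
```python
from h import *
plan((490.7,-45,42.3))
p=shot('scene','s7.png')
S=p['pixels']
cv2.imwrite('pics/s7c.png',cv2.resize(S[170:250,170:260],None,fx=8,fy=7,interpolation=cv2.INTER_CUBIC)[:,:])
e=env.state()['eef_pos']
for l in (-30,26,48): print(l,proj(p,e+[0,0,l]))
```

```text
eef [490.4 -44.8  63.2] rpy [-3.1408 -0.      1.48  ] t 10.02 F [-0.6 -0.7  0.8] open 0.205
to (490.7, -45, 42.3) tool shift/full [-0.006  0.011  0.696]
-30 (np.float64(210.5255431964336), np.float64(217.17796517026486))
26 (np.float64(208.78551893081305), np.float64(191.42860114253682))
48 (np.float64(208.06893591777794), np.float64(180.82440600382898))
```

View pics/s7c.png

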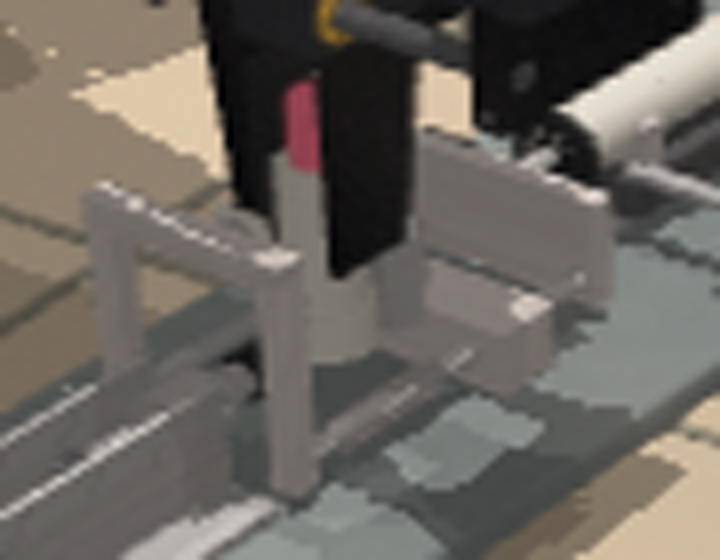

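drive_tool --increments '[[[0,0,0.3],[0,0,0]],[[0,0,0.25],[0,0,0]],[[0,0,0.07],[0,0,0]],[[0,0,0],[0,0,0]]]'

```text
t: 10.4
eef_pos: [490.1, -44.7, 44.2]
tcp_rot: [-3.14, -0.0, 1.48]
ft_force: [-2.4, 0.1, -0.9]
opening: 0.207
```

Run:
```python
from h import *
plan((490.7,-45,42.3))
p=shot('scene','s8.png')
S=p['pixels']
cv2.imwrite('pics/s8c.png',cv2.resize(S[170:250,170:260],None,fx=8,fy=7,interpolation=cv2.INTER_CUBIC)[:,:])
e=env.state()['eef_pos']
for l in (-30,26,48): print(l,proj(p,e+[0,0,l]))
```

```text
eef [490.1 -44.7  44.2] rpy [-3.1405 -0.      1.48  ] t 10.4 F [-2.4  0.1 -0.9] open 0.207
to (490.7, -45, 42.3) tool shift/full [-0.007  0.022  0.064]
-30 (np.float64(210.8744742880461), np.float64(225.51901177554947))
26 (np.float64(209.16694893948937), np.float64(200.3579380832735))
48 (np.float64(208.46414037186705), np.float64(190.0017707933084))
```

View pics/s8c.png

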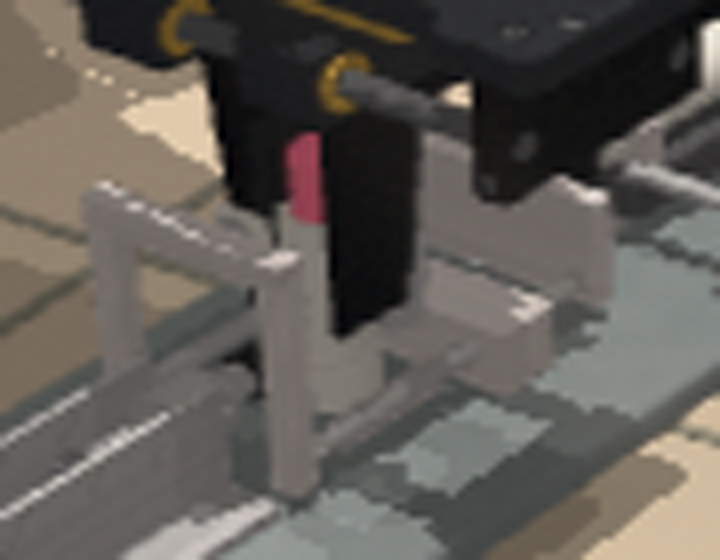

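drive_tool --increments '[[[0,-0.03,0.06],[0,0,0]],[[0,0,0.02],[0,0,0]],[[0,0,0],[0,0,0]]]'

```text
t: 10.7
eef_pos: [489.8, -44.8, 42.3]
tcp_rot: [3.141, 0.0, 1.48]
ft_force: [-0.2, -0.6, 0.4]
opening: 0.204
```

drive_tool --increments '[[[0,0,0.02],[0,0,0]],[[0,0,0.01],[0,0,0]],[[0,0,0],[0,0,0]]]'

```text
t: 10.95
eef_pos: [489.8, -44.8, 41.5]
tcp_rot: [3.141, 0.0, 1.48]
ft_force: [-0.5, -0.7, -0.3]
opening: 0.202
```

drive_tool --increments '[[[0,0,0.03],[0,0,0]],[[0,0,0],[0,0,0]],[[0,0,0],[0,0,0]]]'

```text
t: 11.2
eef_pos: [489.7, -44.8, 40.6]
tcp_rot: [3.142, 0.0, 1.48]
ft_force: [0.2, 1.0, -0.6]
opening: 0.203
```

drive_tool --increments '[[[0,0,0.03],[0,0,0]],[[0,0,0],[0,0,0]],[[0,0,0],[0,0,0]]]'

```text
t: 11.45
eef_pos: [489.7, -44.8, 39.7]
tcp_rot: [-3.142, 0.0, 1.48]
ft_force: [0.4, -0.3, -1.6]
opening: 0.202
```

Run:
```python
from h import *
plan((490.7,-45,42.3))
p=shot('scene','s9.png')
S=p['pixels']
cv2.imwrite('pics/s9c.png',cv2.resize(S[170:250,170:260],None,fx=8,fy=7,interpolation=cv2.INTER_CUBIC)[:,:])
e=env.state()['eef_pos']
for l in (-30,26,48): print(l,proj(p,e+[0,0,l]))
```

```text
eef [489.7 -44.8  39.7] rpy [-3.1415e+00  1.0000e-04  1.4800e+00] t 11.45 F [ 0.4 -0.3 -1.6] open 0.202
to (490.7, -45, 42.3) tool shift/full [-0.004  0.035 -0.088]
-30 (np.float64(210.81403130793666), np.float64(227.49364349967118))
26 (np.float64(209.10965203461313), np.float64(202.47544871224017))
48 (np.float64(208.40823659781685), np.float64(192.179531424733))
```

View pics/s9c.png

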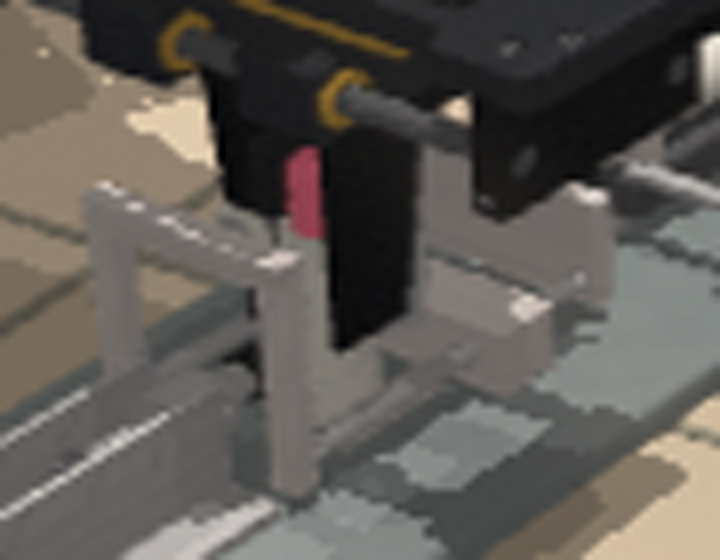

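drive_tool --increments '[[[0,0,0.03],[0,0,0]],[[0,0,0],[0,0,0]]]'

```text
t: 11.67
eef_pos: [489.8, -44.8, 39.1]
tcp_rot: [3.141, 0.0, 1.48]
ft_force: [-0.4, 0.7, 4.8]
opening: 0.206
```

drive_tool --increments '[[[0,0,0.03],[0,0,0]],[[0,0,0],[0,0,0]]]'

```text
t: 11.83
eef_pos: [490.0, -44.8, 39.0]
tcp_rot: [3.14, 0.0, 1.48]
ft_force: [-2.6, 1.2, 16.4]
opening: 0.204
```

Run:
```python
from h import *
plan((490.7,-45,42.3))
p=shot('scene','s10.png')
a=[cv2.imread('pics/s%d.png'%i)[170:240,185:240] for i in (7,8,9,10)]
cv2.imwrite('pics/s10c.png',np.vstack([np.hstack([cv2.resize(x,None,fx=7,fy=4.2*1,interpolation=cv2.INTER_CUBIC) for x in a[:2]]),np.hstack([cv2.resize(x,None,fx=7,fy=4.2,interpolation=cv2.INTER_CUBIC) for x in a[2:]])]))
for i in (6,7,8,9,10):
    S=cv2.imread('pics/s%d.png'%i).astype(float)
    d=S[:,:,2]-S[:,:,1]; m=(d>50); m[:, :200]=0; m[:,216:]=0; m[:160]=0;m[215:]=0
    col=d[160:215,206:210].mean(1)
    top=np.interp(40,col[:np.argmax(col)],np.arange(160,160+np.argmax(col)))if 1 else 0
    ys,xs=np.nonzero(m); print(i,xs.min(),xs.max(),ys.min(),ys.max(),xs.mean(),ys.mean(),[ (r+160,int(c)) for r,c in enumerate(col) if c>15][:3],[ (r+160,int(c)) for r,c in enumerate(col) if c>15][-3:])
```

```text
eef [490.  -44.8  39. ] rpy [3.1403e+00 3.0000e-04 1.4801e+00] t 11.83 F [-2.6  1.2 16.4] open 0.204
to (490.7, -45, 42.3) tool shift/full [-0.004  0.024 -0.111]
6 205 208 166 178 206.75 171.9318181818182 [(166, 46), (167, 58), (168, 59)] [(177, 66), (178, 66), (179, 31)]
7 206 209 182 193 207.46511627906978 187.8139534883721 [(160, 19), (161, 19), (181, 22)] [(192, 74), (193, 70), (194, 31)]
8 206 209 189 201 207.7674418604651 194.7906976744186 [(170, 20), (189, 51), (190, 71)] [(199, 71), (200, 71), (201, 50)]
9 206 209 191 203 207.72727272727272 196.8409090909091 [(172, 17), (173, 19), (191, 45)] [(201, 71), (202, 71), (203, 55)]
10 206 210 192 203 207.85365853658536 197.34146341463415 [(173, 19), (191, 19), (192, 65)] [(202, 67), (203, 60), (204, 17)]
```

View pics/s10c.png

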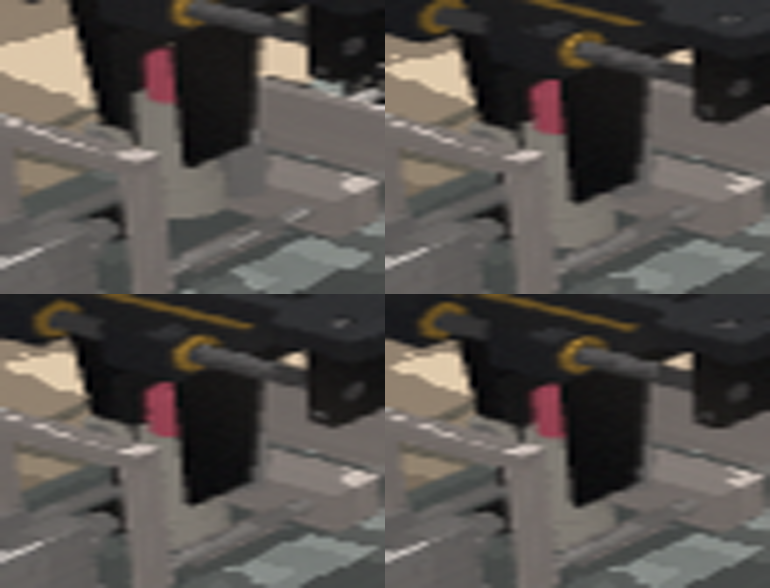

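drive_tool --increments '[[[0,0,-0.03],[0,0,0]],[[0,0,0],[0,0,0]]]'

```text
t: 12.05
eef_pos: [489.8, -44.8, 39.0]
tcp_rot: [3.141, 0.0, 1.48]
ft_force: [0.1, 0.6, 2.7]
opening: 0.207
```

drive_tool --increments '[[[0,0,0],[0,0,0]],[[0,0,0],[0,0,0]],[[0,0,0],[0,0,0]],[[0,0,0],[0,0,0]],[[0,0,0],[0,0,0]]]' --jaw -0.1

```text
t: 12.47
eef_pos: [489.6, -44.8, 38.7]
tcp_rot: [-3.141, 0.0, 1.48]
ft_force: [-0.2, 0.9, 0.2]
opening: 0.439
```

Run:
```python
from h import *
plan((490.7,-45,42.3))
p=shot('scene','s11.png')
S=p['pixels']
cv2.imwrite('pics/s11c.png',cv2.resize(S[170:250,170:260],None,fx=8,fy=7,interpolation=cv2.INTER_CUBIC)[:,:])
```

```text
eef [489.6 -44.8  38.7] rpy [-3.1414  0.      1.4799] t 12.47 F [-0.2  0.9  0.2] open 0.439
to (490.7, -45, 42.3) tool shift/full [-0.004  0.036 -0.12 ]
```

View pics/s11c.png

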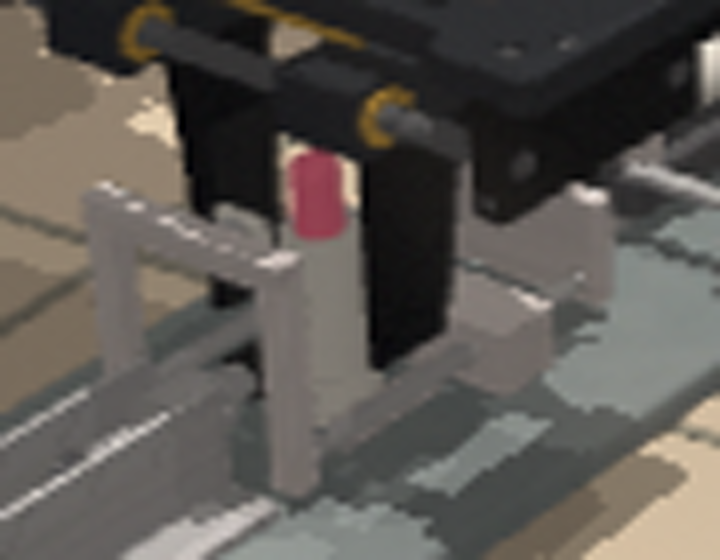

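drive_tool --increments '[[[0,0,-0.3],[0,0,0]],[[0,0,-0.6],[0,0,0]],[[0,0,-0.9],[0,0,0]],[[0,0,-0.9],[0,0,0]],[[0,0,-0.9],[0,0,0]]]'

```text
t: 12.93
eef_pos: [489.4, -44.7, 148.6]
tcp_rot: [-3.141, 0.0, 1.48]
ft_force: [1.1, -0.6, -1.0]
opening: 0.453
```

Run:
```python
from h import *
plan((490.7,-45,42.3))
p=shot('scene','s12.png')
S=p['pixels']
cv2.imwrite('pics/s12c.png',cv2.resize(S[170:250,170:260],None,fx=8,fy=7,interpolation=cv2.INTER_CUBIC)[:,:])
print([(np.round(d['point'],1),round(d['score'],2)) for t in ('sample_mid','seat','clamp_grip') for d in env.tip_of(t,p)])
for x,y in ((489.6,-44.8),(490.5,-41.5)): print([proj(p,(x,y,z)) for z in (12,68,90)])
```

```text
eef [489.4 -44.7 148.6] rpy [-3.1414e+00  1.0000e-04  1.4800e+00] t 12.93 F [ 1.1 -0.6 -1. ] open 0.453
to (490.7, -45, 42.3) tool shift/full [-0.006  0.046  3.543]
[(array([ 723.7, -223.5,   38.9]), 0.74), (array([ 624.8, -190.8,   37.3]), 0.73), (array([489.3, -43.4,  51.6]), 0.72), (array([ 665.9, -222.9,   44.1]), 0.63), (array([ 736.9, -116.2,   39.2]), 0.59), (array([486.5, -36.6,   9.7]), 0.83), (array([ 472.8, -202.9,   95.5]), 0.55)]
[(np.float64(210.708306560738), np.float64(226.48866159443952)), (np.float64(208.99799632327853), np.float64(201.40185695264833)), (np.float64(208.2940951550244), np.float64(191.07704528494205))]
[(np.float64(212.13952036488928), np.float64(225.74711098244165)), (np.float64(210.4810594018928), np.float64(200.68923697947412)), (np.float64(209.7985650376895), np.float64(190.37735254714957))]
```

View pics/s12c.png

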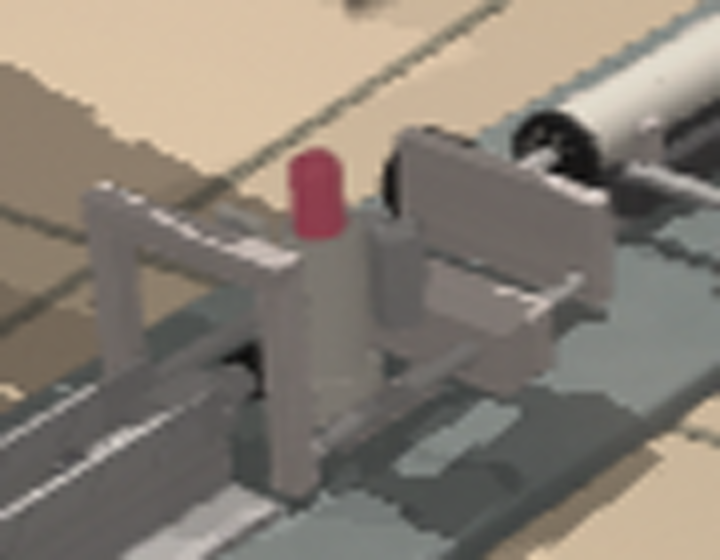

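drive_tool --increments '[[[-0.9,0,0],[0,0,0]],[[-1,0,0],[0,0,0]],[[-1,0,0],[0,0,0]],[[-1,0,0],[0,0,0]],[[-0.7,0,0],[0,0,0]]]' --jaw -1

```text
t: 13.55
eef_pos: [476.4, -184.0, 145.7]
tcp_rot: [-3.14, -0.001, 1.479]
ft_force: [0.5, -0.3, 0.4]
opening: 0.155
```

drive_tool --increments '[[[0,0,0.4],[0,0,0]],[[0,0,0.4],[0,0,0]],[[0,0,0.4],[0,0,0]],[[0,0,0.2],[0,0,0]],[[0,0,0],[0,0,0]]]'

```text
t: 13.97
eef_pos: [476.2, -181.8, 103.0]
tcp_rot: [-3.138, -0.001, 1.48]
ft_force: [0.0, -0.8, -0.4]
opening: 0.004
```

```bash
cat >> h.py <<'E'
O=np.array([490.,-41.5]);YW=1.482;EX=np.array([np.cos(YW),np.sin(YW)]);EY=np.array([-EX[1],EX[0]])
def tst(X,Y=0): return O+X*EX+Y*EY
def intst(P): d=np.array(P[:2])-O; return d@EX,d@EY
E
python3 - <<'E'
from h import *
X=tst(-149.4); plan((*X,105.7)); print(intst(env.state()['eef_pos']))
p=shot('scene','s13.png')
S=p['pixels']
cv2.imwrite('pics/s13c.png',cv2.resize(S[120:270,110:270],None,fx=5,fy=4,interpolation=cv2.INTER_CUBIC)[:,:])
q=shot('top','t13.png')
cv2.imwrite('pics/t13c.png',cv2.resize(q['pixels'][150:330,120:400],None,fx=2.8,fy=2.8,interpolation=cv2.INTER_CUBIC)[:,:])
E
```

```text
eef [ 476.2 -181.8  103. ] rpy [-3.1381e+00 -1.4000e-03  1.4799e+00] t 13.97 F [ 0.  -0.8 -0.4] open 0.004
to (np.float64(476.7512553956729), np.float64(-190.3113932681544), 105.7) tool shift/full [-0.282  0.042 -0.092]
(np.float64(-140.92505608714802), np.float64(1.2615766657246468))
```

View pics/s13c.png

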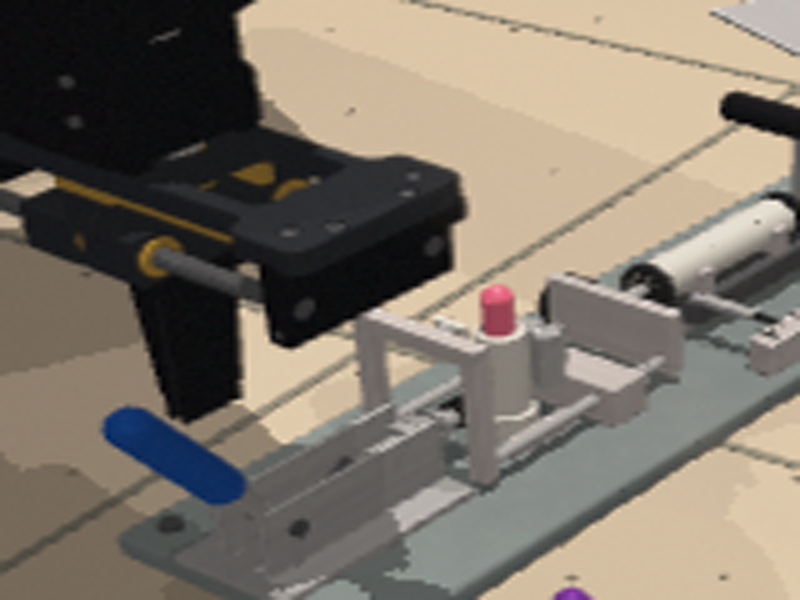

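View pics/t13c.png

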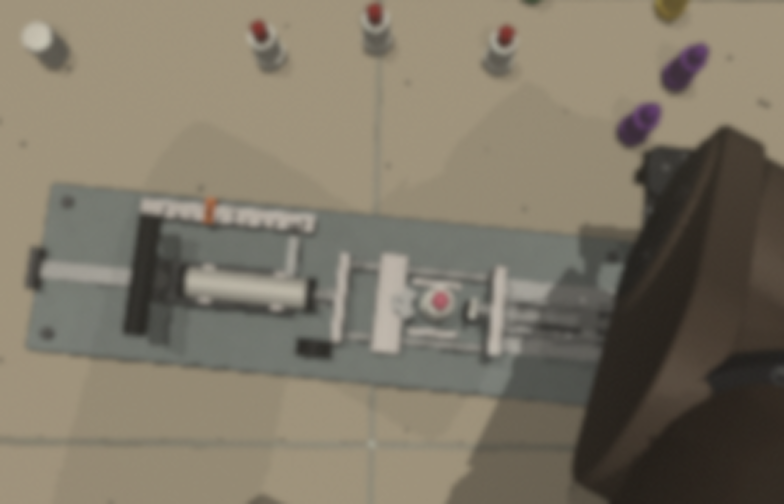

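drive_tool --increments '[[[-0.28,0.03,-0.08],[0,0,0]],[[-0.24,0,0.15],[0,0,0]],[[-0.24,0,0.15],[0,0,0]],[[0,0,0],[0,0,0]]]'

```text
t: 14.4
eef_pos: [476.0, -206.4, 97.8]
tcp_rot: [3.141, 0.0, 1.479]
ft_force: [-0.1, 0.2, 0.5]
opening: -0.003
```

Run:
```python
from h import *
X=tst(-163.6); plan((*X,96.6)); print(intst(env.state()['eef_pos']))
p=shot('scene','s14.png')
S=p['pixels']
cv2.imwrite('pics/s14c.png',cv2.resize(S[150:270,110:250],None,fx=5,fy=5,interpolation=cv2.INTER_CUBIC)[:,:])
```

```text
eef [ 476.  -206.4   97.8] rpy [3.1411e+00 4.0000e-04 1.4790e+00] t 14.4 F [-0.1  0.2  0.5] open -0.003
to (np.float64(475.49200390048253), np.float64(-204.4554480500004), 96.6) tool shift/full [ 0.064 -0.023  0.04 ]
(np.float64(-165.51115716947183), np.float64(-0.6829245708030117))
```

View pics/s14c.png

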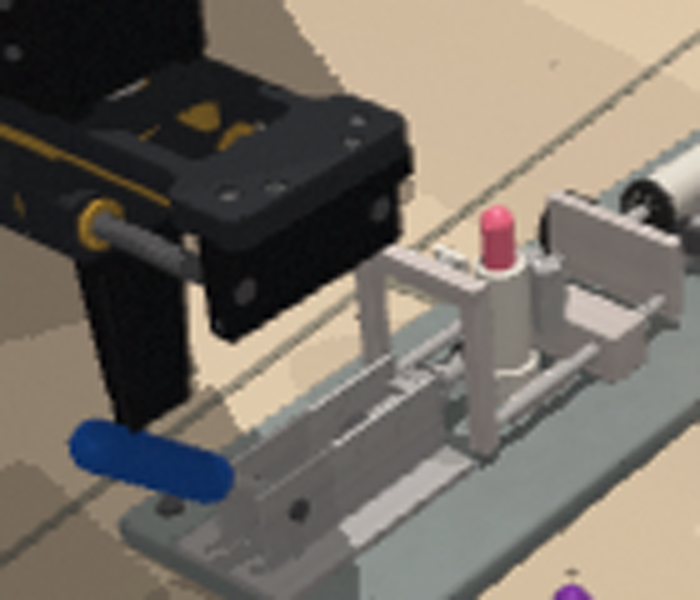

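drive_tool --increments '[[[-0.2,0,0.25],[0,0,0]],[[-0.2,0,0.25],[0,0,0]],[[-0.1,0,0.2],[0,0,0]],[[-0.1,0,0.2],[0,0,0]],[[-0.1,0,0.2],[0,0,0]]]'

```text
t: 14.87
eef_pos: [474.1, -226.4, 64.5]
tcp_rot: [3.142, 0.0, 1.48]
ft_force: [1.7, 0.0, 3.1]
opening: 0.007
```

Run:
```python
from h import *
X=tst(-193); plan((*X,42.5)); print(intst(env.state()['eef_pos']))
p=shot('scene','s15.png')
S=p['pixels']
cv2.imwrite('pics/s15c.png',cv2.resize(S[150:270,110:250],None,fx=5,fy=5,interpolation=cv2.INTER_CUBIC)[:,:])
```

```text
eef [ 474.1 -226.4   64.5] rpy [3.1415e+00 2.0000e-04 1.4798e+00] t 14.87 F [1.7 0.  3.1] open 0.007
to (np.float64(472.88482122734183), np.float64(-233.73961780959706), 42.5) tool shift/full [-0.248 -0.018  0.733]
(np.float64(-185.54517493456342), np.float64(-0.5624244712304023))
```

View pics/s15c.png

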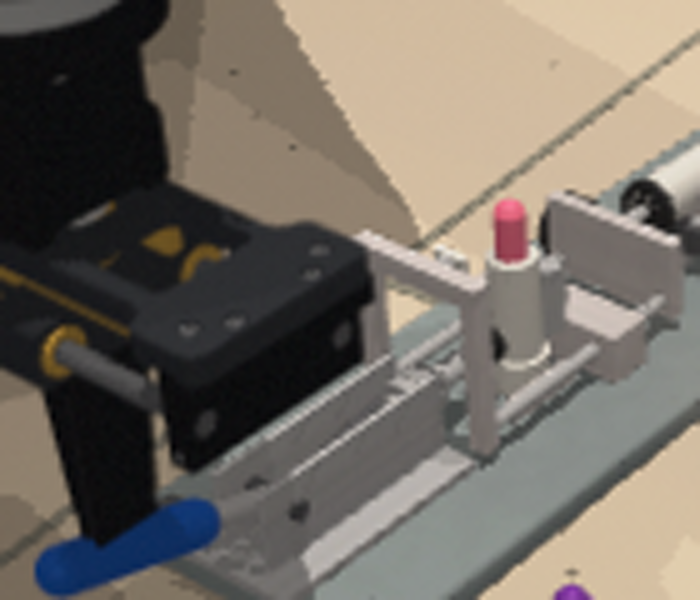

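drive_tool --increments '[[[-0.04,0,0.15],[0,0,0]],[[-0.04,0,0.15],[0,0,0]],[[-0.03,0,0.15],[0,0,0]],[[-0.03,0,0.15],[0,0,0]]]'

```text
t: 15.25
eef_pos: [473.7, -230.2, 46.9]
tcp_rot: [3.141, 0.0, 1.48]
ft_force: [-0.7, -1.5, 4.0]
opening: 0.004
```

drive_tool --increments '[[[0,0,0.06],[0,0,0]],[[0,0,0.04],[0,0,0]],[[0,0,0],[0,0,0]]]'

```text
t: 15.5
eef_pos: [473.6, -229.9, 43.9]
tcp_rot: [-3.141, -0.0, 1.48]
ft_force: [1.1, 0.7, -0.3]
opening: 0.004
```

Run:
```python
from h import *
X=tst(-193); plan((*X,42.5)); print(intst(env.state()['eef_pos']))
p=shot('scene','s16.png')
S=p['pixels']
cv2.imwrite('pics/s16c.png',cv2.resize(S[150:270,110:250],None,fx=5,fy=5,interpolation=cv2.INTER_CUBIC)[:,:])
```

```text
eef [ 473.6 -229.9   43.9] rpy [-3.1411e+00 -3.0000e-04  1.4800e+00] t 15.5 F [ 1.1  0.7 -0.3] open 0.004
to (np.float64(472.88482122734183), np.float64(-233.73961780959706), 42.5) tool shift/full [-0.129 -0.012  0.048]
(np.float64(-189.1257344395204), np.float64(-0.35959987074636307))
```

View pics/s16c.png

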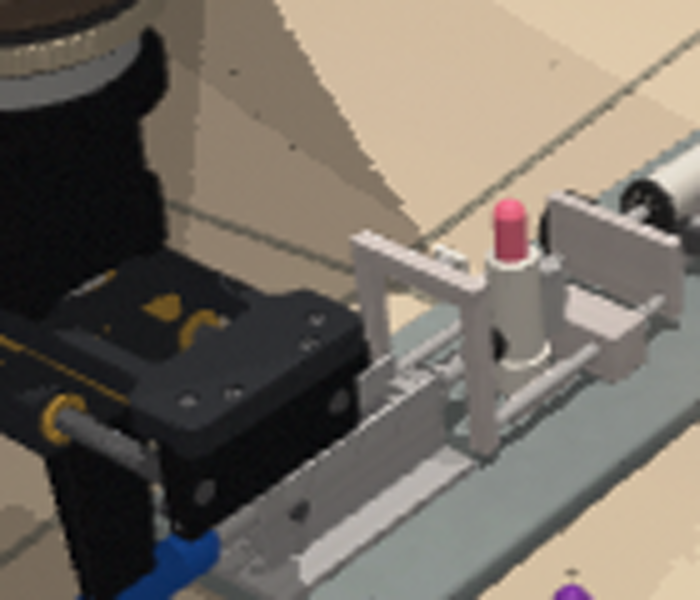

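drive_tool --increments '[[[0,0,0.04],[0,0,0]],[[0,0,0],[0,0,0]]]'

```text
t: 15.72
eef_pos: [473.6, -229.9, 43.0]
tcp_rot: [-3.141, -0.0, 1.48]
ft_force: [-1.1, -0.1, -0.1]
opening: 0.003
```

drive_tool --increments '[[[0,0,0.03],[0,0,0]],[[0,0,0],[0,0,0]]]'

```text
t: 15.88
eef_pos: [473.6, -230.0, 42.3]
tcp_rot: [-3.141, -0.0, 1.48]
ft_force: [-1.2, -0.4, 4.0]
opening: 0.003
```

drive_tool --increments '[[[0,0,0.02],[0,0,0]],[[0,0,0],[0,0,0]]]'

```text
t: 16.05
eef_pos: [473.6, -230.0, 42.1]
tcp_rot: [3.141, 0.0, 1.48]
ft_force: [-2.9, 0.0, 10.1]
opening: 0.003
```

drive_tool --increments '[[[0,0,0.02],[0,0,0]],[[0,0,0],[0,0,0]]]'

```text
t: 16.22
eef_pos: [473.7, -230.0, 41.9]
tcp_rot: [3.141, 0.0, 1.48]
ft_force: [-3.0, 2.2, 16.3]
opening: 0.007
```

drive_tool --increments '[[[0,0,-0.5],[0,0,0]],[[0,0,-1],[0,0,0]],[[0,0,-1],[0,0,0]],[[0,0,-1],[0,0,0]],[[0,0,-0.8],[0,0,0]]]'

```text
t: 16.63
eef_pos: [473.8, -230.0, 172.0]
tcp_rot: [3.14, 0.001, 1.48]
ft_force: [-0.1, -0.2, -0.1]
opening: 0.004
```

drive_tool --increments '[[[0.9,0,0],[0,0,0]],[[1,0,0],[0,0,0]],[[1,0,0],[0,0,0]],[[1,0,0],[0,0,0]],[[1,0,0],[0,0,0]]]' --jaw 0.1

```text
t: 17.05
eef_pos: [486.9, -82.3, 169.9]
tcp_rot: [3.141, 0.0, 1.48]
ft_force: [0.0, -0.4, 0.5]
opening: 0.298
```

drive_tool --increments '[[[1,0,0],[0,0,0]],[[1,0,0],[0,0,0]],[[1,0,0],[0,0,0]],[[1,0,0],[0,0,0]],[[1,0,0],[0,0,0]]]'

```text
t: 17.47
eef_pos: [500.5, 67.3, 169.9]
tcp_rot: [-3.142, -0.0, 1.48]
ft_force: [1.3, 0.2, -0.1]
opening: 0.545
```

drive_tool --increments '[[[0.8,0,0],[0,0,0]],[[0.8,0,0],[0,0,0]],[[0.8,0,0],[0,0,0]],[[0,0,0],[0,0,-1]],[[0,0,0],[0,0,-1]]]'

```text
t: 17.88
eef_pos: [506.9, 138.8, 169.7]
tcp_rot: [-3.141, -0.0, 1.646]
ft_force: [0.2, -0.4, 0.5]
opening: 0.55
```

drive_tool --increments '[[[0,0,0],[0,0,-1]],[[0,0,0],[0,0,-1]],[[0,0,0],[0,0,-1]],[[0,0,0],[0,0,-1]],[[0,0,0],[0,0,-1]]]'

```text
t: 18.3
eef_pos: [507.0, 137.5, 169.8]
tcp_rot: [-3.141, -0.0, 2.044]
ft_force: [-0.6, 1.3, 1.2]
opening: 0.552
```

drive_tool --increments '[[[0,0,0],[0,0,-1]],[[0,0,0],[0,0,-1]],[[0,0,0],[0,0,-1]],[[0,0,0],[0,0,-1]],[[0,0,0],[0,0,-1]]]'

```text
t: 18.72
eef_pos: [507.0, 137.4, 169.8]
tcp_rot: [-3.141, -0.0, 2.444]
ft_force: [0.0, 0.2, -0.3]
opening: 0.55
```

drive_tool --increments '[[[0,0,0],[0,0,-1]],[[0,0,0],[0,0,-1]],[[0,0,0],[0,0,-1]],[[0,0,0],[0,0,-1]],[[0,0,0],[0,0,-1]]]'

```text
t: 19.13
eef_pos: [507.0, 137.5, 169.8]
tcp_rot: [-3.141, -0.0, 2.844]
ft_force: [0.3, 0.7, 0.6]
opening: 0.548
```

drive_tool --increments '[[[0,0,0],[0,0,-1]],[[0,0,0],[0,0,-1]],[[0,0,0],[0,0,-0.6]],[[0,0,0],[0,0,0]]]'

```text
t: 19.47
eef_pos: [507.0, 137.4, 169.8]
tcp_rot: [-3.142, -0.0, 3.05]
ft_force: [0.5, 0.4, -0.1]
opening: 0.548
```

Run:
```python
from h import *
np.set_printoptions(precision=1,suppress=True)
X=tst(190); plan((*X,70)); print(intst(env.state()['eef_pos']))
p=shot('scene','s17.png')
S=p['pixels']
cv2.imwrite('pics/s17c.png',cv2.resize(S[110:270,110:330],None,fx=3.6,fy=3.6,interpolation=cv2.INTER_CUBIC)[:,:])
for t in ('handle','pointer','mark','sample_mid','nib'): print(t,[(np.array(d['point']),round(d['score'],2)) for d in env.tip_of(t,p)[:3]])
```

```text
eef [507.  137.4 169.8] rpy [-3.1 -0.   3.1] t 19.47 F [ 0.5  0.4 -0.1] open 0.548
to (np.float64(506.84913972437846), np.float64(147.75143722188312), 70) tool shift/full [0.  0.3 3.3]
(np.float64(179.748630633022), np.float64(-1.1056409248322134))
handle [(array([504.3, 149.1,  88.5]), 0.97)]
pointer [(array([545.8,  54.2,  34.1]), 0.73), (array([481. , -65.6,  76.4]), 0.16)]
mark [(array([551.1, 115.1,  36.3]), 0.4)]
sample_mid [(array([ 725.6, -221.3,   40.2]), 0.83), (array([488.8, -37.4,  54.3]), 0.76), (array([ 625.8, -188.8,   38.8]), 0.73)]
nib [(array([479.1, -65.8,  77.5]), 0.95)]
```

View pics/s17c.png

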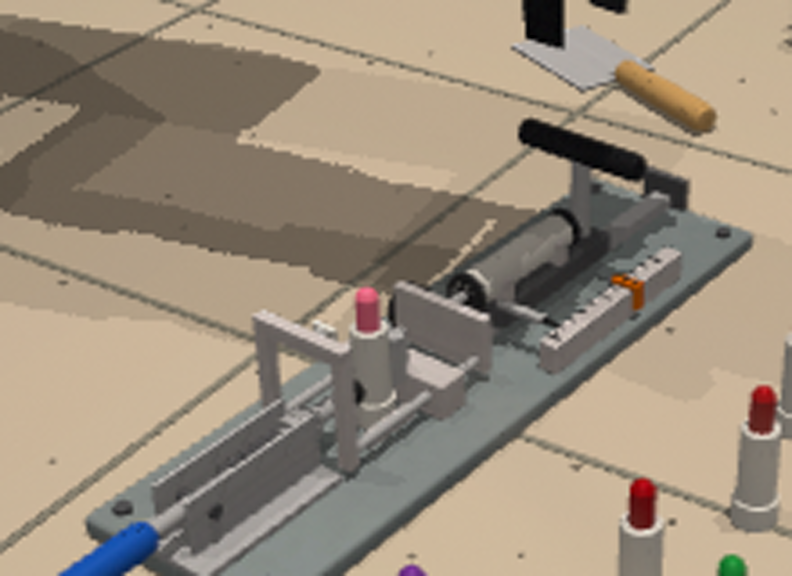

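drive_tool --increments '[[[0,0.35,0.4],[0,0,0]],[[0,0,0.8],[0,0,0]],[[0,0,0.8],[0,0,0]],[[0,0,0.3],[0,0,0]],[[0,0,0],[0,0,0]]]'

```text
t: 20.18
eef_pos: [507.1, 148.1, 98.6]
tcp_rot: [-3.141, -0.004, 3.048]
ft_force: [-0.0, 1.0, -0.1]
opening: 0.555
```

Run:
```python
from h import *
np.set_printoptions(precision=1,suppress=True)
X=tst(190); plan((*X,73)); print(intst(env.state()['eef_pos']))
p=shot('scene','s18.png')
S=p['pixels']
cv2.imwrite('pics/s18c.png',cv2.resize(S[90:220,190:350],None,fx=5,fy=4.6,interpolation=cv2.INTER_CUBIC)[:,:])
```

```text
eef [507.1 148.1  98.6] rpy [-3.1 -0.   3. ] t 20.18 F [-0.   1.  -0.1] open 0.555
to (np.float64(506.84913972437846), np.float64(147.75143722188312), 73) tool shift/full [ 0.  -0.   0.9]
(np.float64(190.38772444883716), np.float64(-0.1902292201961))
```

View pics/s18c.png

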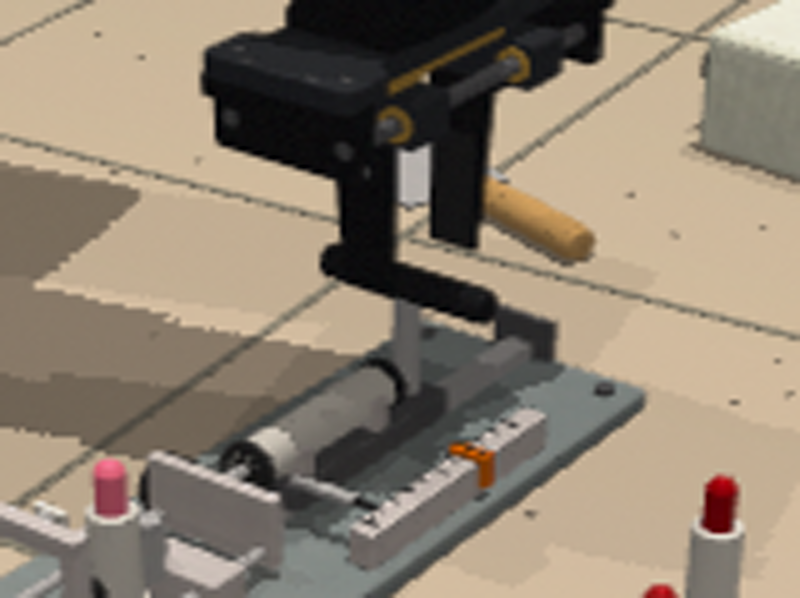

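Run:
```python
from h import *
p=env.read_camera('scene')
f=lambda P:((np.array(proj(p,P))-[190,90])*[5,4.6]).round(0)
e=env.state()['eef_pos']; X,Y=intst(e)
for d in (-38,-26,26,38):
    print('finger',d,[f((*tst(X+d,Y+w),e[2])) for w in (-10,10)])
for x in (182,190,198): print('bar',x,[f((*tst(x,w),88)) for w in (-40,0,40)], f((*tst(x,-40),96)))
for t in ('handle',): print(t,[(np.array(d['point']).round(1),intst(d['point']),round(d['score'],2)) for d in env.tip_of(t,p)[:3]])
```

```text
finger -38 [array([375., 296.]), array([334., 283.])]
finger -26 [array([392., 285.]), array([352., 272.])]
finger 26 [array([466., 241.]), array([426., 229.])]
finger 38 [array([483., 232.]), array([443., 220.])]
bar 182 [array([476., 315.]), array([394., 289.]), array([316., 264.])] [477. 299.]
bar 190 [array([487., 308.]), array([406., 282.]), array([327., 258.])] [488. 292.]
bar 198 [array([498., 301.]), array([417., 276.]), array([339., 251.])] [499. 285.]
handle [(array([505.4, 150.8,  90. ]), (np.float64(192.90804278696606), np.float64(1.7137759777946704)), 0.55)]
```

drive_tool --increments '[[[0,0,0.3],[0,0,0]],[[0,0,0.3],[0,0,0]],[[0,0,0.25],[0,0,0]],[[0,0,0],[0,0,0]]]'

```text
t: 20.67
eef_pos: [507.5, 147.7, 73.9]
tcp_rot: [-3.141, -0.002, 3.048]
ft_force: [-0.6, -0.1, -1.4]
opening: 0.549
```

drive_tool --increments '[[[0,0,0],[0,0,0]],[[0,0,0],[0,0,0]],[[0,0,0],[0,0,0]],[[0,0,0],[0,0,0]],[[0,0,0],[0,0,0]]]' --jaw -1

```text
t: 21.08
eef_pos: [508.2, 147.8, 75.6]
tcp_rot: [3.142, 0.0, 3.048]
ft_force: [-0.6, -0.5, -1.2]
opening: 0.254
```

drive_tool --increments '[[[0,0,0],[0,0,0]],[[0,0,0],[0,0,0]],[[0,0,0],[0,0,0]]]'

```text
t: 21.33
eef_pos: [508.4, 149.1, 75.6]
tcp_rot: [3.14, 0.001, 3.048]
ft_force: [-0.1, 10.7, -0.7]
opening: 0.163
```

Run:
```python
from h import *
np.set_printoptions(precision=1,suppress=True)
X=tst(190); plan((*X,73)); print(intst(env.state()['eef_pos']))
p=shot('scene','s19.png')
S=p['pixels']
cv2.imwrite('pics/s19c.png',cv2.resize(S[90:220,190:350],None,fx=5,fy=4.6,interpolation=cv2.INTER_CUBIC)[:,:])
```

```text
eef [508.4 149.1  75.6] rpy [3.1 0.  3. ] t 21.33 F [-0.1 10.7 -0.7] open 0.163
to (np.float64(506.84913972437846), np.float64(147.75143722188312), 73) tool shift/full [ 0.  -0.   0.1]
(np.float64(191.4566339768133), np.float64(-1.4419343861105895))
```

View pics/s19c.png

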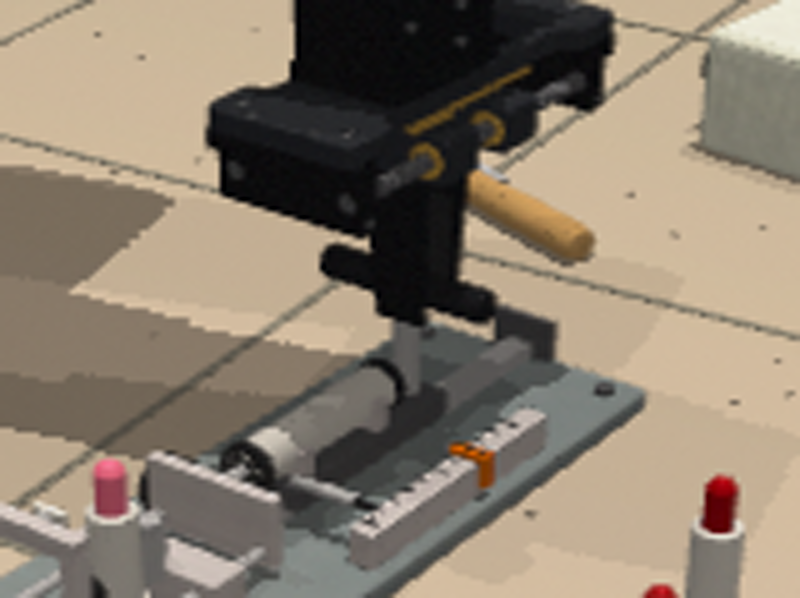

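Run:
```python
from h import *
S=cv2.imread('pics/s17.png');T=cv2.imread('pics/t13.png')
cv2.imwrite('pics/m1.png',cv2.resize(S[170:220,240:310],None,fx=11,fy=11,interpolation=cv2.INTER_CUBIC))
cv2.imwrite('pics/m2.png',cv2.resize(T[210:260,160:240],None,fx=10,fy=10,interpolation=cv2.INTER_CUBIC))
```

```text
(no output)
```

View pics/m1.png

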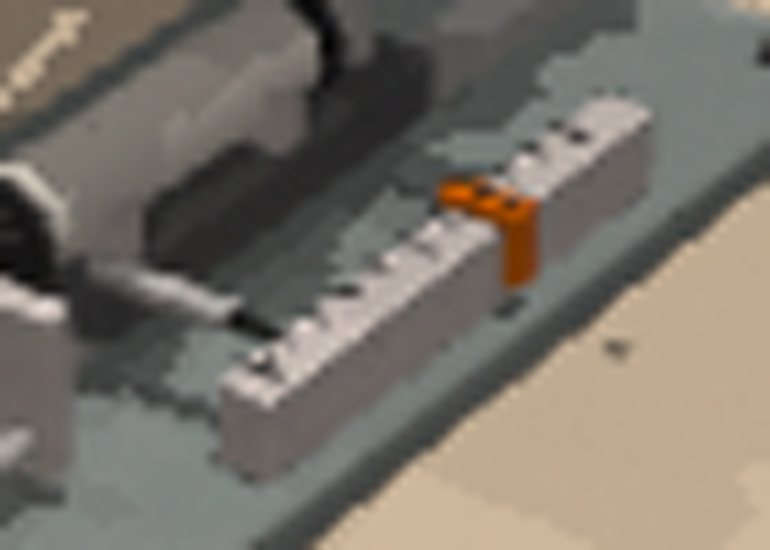

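View pics/m2.png

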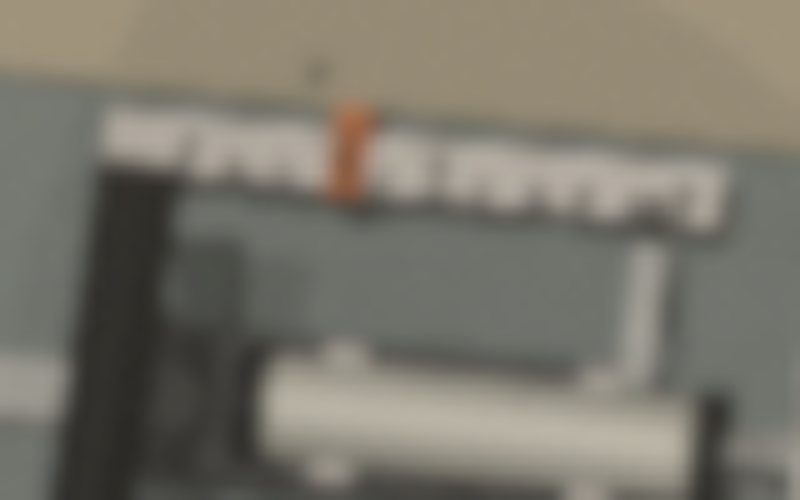

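Run:
```python
from h import *
p=env.read_camera('scene');q=env.read_camera('top')
T=lambda a,b:(160+a/10,210+b/10); S=lambda a,b:(240+a/11,170+b/11)
for n,(u,v),z in [('ptr shaft',T(650,260),35),('ptr',T(653,235),35),('mark c',T(350,155),37),('mark top',T(354,105),37),('mark bot',T(346,200),37)]:
    print('top',n,intst(ray(q,u,v,z)))
for n,(u,v),z in [('ptr tip',S(280,332),35),('ptr mid',S(240,318),35),('m1',S(482,190),37),('m2',S(512,203),37),('c',S(490,197),37)]:
    print('sc',n,intst(ray(p,u,v,z)))
```

```text
top ptr shaft (np.float64(100.13681961909855), np.float64(-33.04284808417258))
top ptr (np.float64(100.14797422430988), np.float64(-38.03282570232058))
top mark c (np.float64(161.44081418354793), np.float64(-47.46161405387804))
top mark top (np.float64(161.99432384688555), np.float64(-57.45222980412336))
top mark bot (np.float64(161.02315132932193), np.float64(-38.49981885512155))
sc ptr tip (np.float64(101.47270778283556), np.float64(-50.05699484393394))
sc ptr mid (np.float64(100.95150997561294), np.float64(-41.71506797071461))
sc m1 (np.float64(159.18249548172537), np.float64(-53.68193639810937))
sc m2 (np.float64(158.7004088333489), np.float64(-60.60265066206053))
sc c (np.float64(158.0414380261521), np.float64(-56.219608991511635))
```

drive_tool --increments '[[[0,0.3,0],[0,0,0]],[[0,0.3,0],[0,0,0]],[[0,0.3,0],[0,0,0]],[[0,0.3,0],[0,0,0]],[[0,0.3,0],[0,0,0]]]'

```text
t: 21.9
eef_pos: [512.2, 193.5, 75.5]
tcp_rot: [-3.141, -0.0, 3.048]
ft_force: [-2.1, -3.8, 6.2]
opening: 0.164
```

drive_tool --increments '[[[0,0.1,0],[0,0,0]],[[0,0.1,0],[0,0,0]],[[0,0,0],[0,0,0]],[[0,0,0],[0,0,0]]]'

```text
t: 22.23
eef_pos: [512.7, 199.3, 75.6]
tcp_rot: [-3.141, -0.0, 3.049]
ft_force: [-2.4, -3.8, 5.6]
opening: 0.16
```

Run:
```python
from h import *
np.set_printoptions(precision=1,suppress=True)
X=tst(250); plan((*X,73)); print(intst(env.state()['eef_pos']))
p=shot('scene','s20.png');q=shot('top','t20.png')
cv2.imwrite('pics/m3.png',cv2.resize(p['pixels'][160:230,180:310],None,fx=6,fy=6,interpolation=cv2.INTER_CUBIC))
cv2.imwrite('pics/m4.png',cv2.resize(q['pixels'][200:280,140:300],None,fx=5,fy=5,interpolation=cv2.INTER_CUBIC))
cv2.imwrite('pics/m5.png',cv2.resize(p['pixels'][170:210,270:310],None,fx=14,fy=14,interpolation=cv2.INTER_CUBIC))
```

```text
eef [512.7 199.3  75.6] rpy [-3.1 -0.   3. ] t 22.23 F [-2.4 -3.8  5.6] open 0.16
to (np.float64(512.1699206899717), np.float64(207.515048976162), 73) tool shift/full [0.  0.3 0.1]
(np.float64(241.86119232708674), np.float64(-1.2598320887549335))
```

View pics/m3.png

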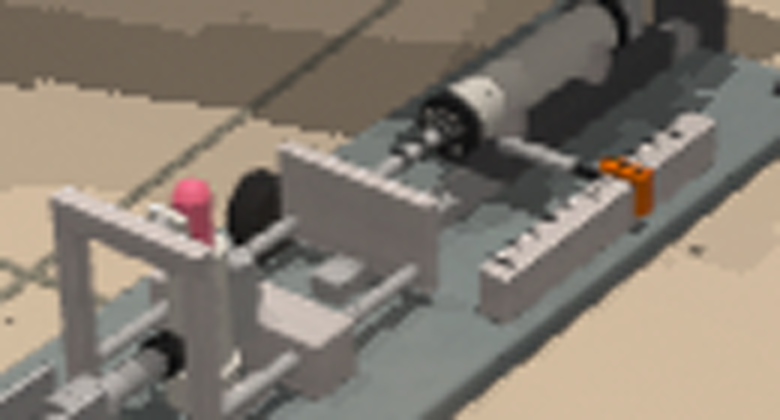

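View pics/m4.png

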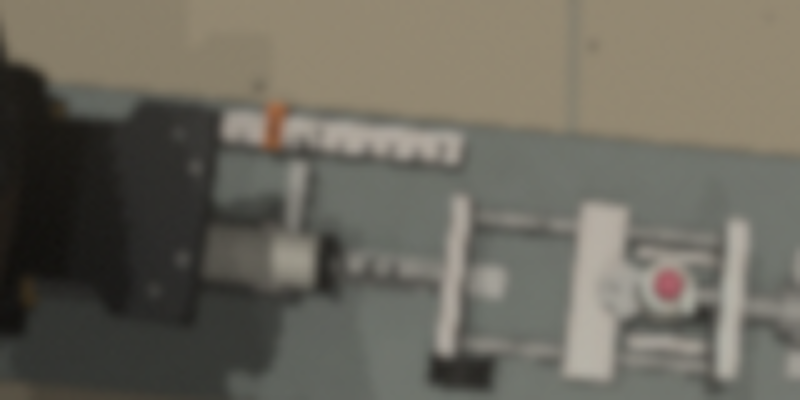

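View pics/m5.png

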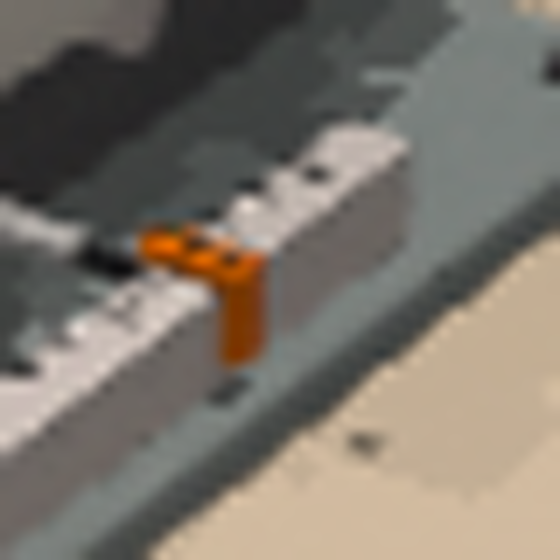

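Run:
```python
from h import *
np.set_printoptions(precision=1,suppress=True)
p=env.read_camera('scene');q=env.read_camera('top')
T=lambda a,b:(140+a/5,200+b/5); S=lambda a,b:(270+a/14,170+b/14)
for n,(u,v),z in [('ptr',T(300,165),35),('ptr shaft',T(294,220),35),('mark c',T(275,127),37)]: print('top',n,intst(ray(q,u,v,z)))
for n,(u,v),z in [('ptr tip',S(135,268),35),('ptr mid',S(95,253),35),('m1',S(197,240),37),('m2',S(233,260),37)]: print('sc',n,intst(ray(p,u,v,z)))
# orange centroid + pointer profile in the top picture
im=q['pixels'].astype(int); o=(im[:,:,2]-im[:,:,0]>60); o[:,:180]=0;o[:,210:]=0;o[:215]=0;o[240:]=0
ys,xs=np.nonzero(o);print('orange top',xs.mean(),ys.mean(),len(xs),intst(ray(q,xs.mean(),ys.mean(),37)))
for r in (233,235,237,239,241): print(r,im[r,192:208].mean(1).astype(int))
im=p['pixels'].astype(int);o=(im[:,:,2]-im[:,:,0]>110);ys,xs=np.nonzero(o&(np.arange(560)[None]<300)&(np.arange(560)[None]>275)&(np.arange(420)[:,None]<200)&(np.arange(420)[:,None]>180));print('scene orange',sorted(zip(ys,xs)))
for i in range(3):
  for s in (env.read_camera('scene'),env.read_camera('top')):
    print({t:[(intst(d['point']),round(d['score'],2)) for d in env.tip_of(t,s)[:1]] for t in('pointer','mark')})
```

```text
top ptr (np.float64(149.99380658346328), np.float64(-33.876475509407015))
top ptr shaft (np.float64(149.46786213641002), np.float64(-12.06676361895578))
top mark c (np.float64(161.46757161883409), np.float64(-47.65936088175298))
sc ptr tip (np.float64(151.04116455924319), np.float64(-49.177856431676496))
sc ptr mid (np.float64(150.98733506793548), np.float64(-42.24512942080415))
sc m1 (np.float64(159.8944469872794), np.float64(-53.811777702174204))
sc m2 (np.float64(158.44848668845705), np.float64(-61.007200517879205))
orange top 194.55 224.25 20 (np.float64(162.6596395132335), np.float64(-49.84290184392628))
233 [105 104 103 102 104 114 128 136 129 109  93  95 101 104 104 103]
235 [105 106 106 106 109 121 136 142 128 101  82  87  99 105 106 107]
237 [102 101 100 101 106 118 130 136 121  95  79  86  97 103 105 106]
239 [ 80  77  76  79  88 108 123 126 112  88  81  90  99 104 106 106]
241 [ 67  63  60  61  74 100 119 117 101  83  83  92  99 102 105 105]
scene orange [(np.int64(187), np.int64(280)), (np.int64(187), np.int64(281)), (np.int64(187), np.int64(282)), (np.int64(188), np.int6
[... 1010 characters left out ...]
)), 0.61)]}
{'pointer': [((np.float64(152.6073632979535), np.float64(-48.558136982862415)), 0.95)], 'mark': [((np.float64(161.82844164704136), np.float64(-46.13085165147202)), 0.52)]}
{'pointer': [((np.float64(150.7933916521033), np.float64(-40.587597047070616)), 0.74)], 'mark': [((np.float64(164.39222874562313), np.float64(-50.11920917219983)), 0.37)]}
{'pointer': [((np.float64(151.9435346653696), np.float64(-50.123171022927295)), 0.79)], 'mark': [((np.float64(161.99899141283973), np.float64(-46.91883183991981)), 0.37)]}
{'pointer': [((np.float64(149.96107162227565), np.float64(-40.26011671491669)), 0.74)], 'mark': [((np.float64(165.17134096579485), np.float64(-49.849053386810944)), 0.61)]}
```

drive_tool --increments '[[[0,0.09,0],[0,0,0]],[[0,0.09,0],[0,0,0]],[[0,0.09,0],[0,0,0]],[[0,0,0],[0,0,0]],[[0,0,0],[0,0,0]]]'

```text
t: 23.75
eef_pos: [513.4, 207.2, 75.5]
tcp_rot: [-3.141, -0.0, 3.049]
ft_force: [-2.9, -4.5, 5.5]
opening: 0.16
```

Run:
```python
from h import *
np.set_printoptions(precision=1,suppress=True)
X=tst(250); plan((*X,73)); print(intst(env.state()['eef_pos']))
p=shot('scene','s21.png');q=shot('top','t21.png')
a=cv2.resize(p['pixels'][170:210,265:305],None,fx=14,fy=14,interpolation=cv2.INTER_CUBIC)
b=cv2.resize(q['pixels'][212:252,175:190+25],None,fx=14,fy=14,interpolation=cv2.INTER_CUBIC)
cv2.imwrite('pics/m6.png',a);cv2.imwrite('pics/m7.png',b)
for i in range(2):
  for s in (env.read_camera('scene'),env.read_camera('top')):
    print({t:[(np.array(intst(d['point'])).round(1),round(d['score'],2)) for d in env.tip_of(t,s)[:1]] for t in('pointer','mark')})
```

```text
eef [513.4 207.2  75.5] rpy [-3.1 -0.   3. ] t 23.75 F [-2.9 -4.5  5.5] open 0.16
to (np.float64(512.1699206899717), np.float64(207.515048976162), 73) tool shift/full [0.  0.  0.1]
(np.float64(249.80082064792632), np.float64(-1.2381664207994403))
{'pointer': [(array([159.6, -47.9]), 0.65)], 'mark': [(array([162.6, -44.9]), 0.54)]}
{'pointer': [(array([158.3, -39.7]), 0.94)], 'mark': [(array([-198.6,   -0.2]), 0.63)]}
{'pointer': [(array([159.2, -47.7]), 0.76)], 'mark': [(array([159.8, -49.6]), 0.41)]}
{'pointer': [(array([161.9, -42.1]), 0.63)], 'mark': [(array([165.7, -46.8]), 0.55)]}
```

View pics/m6.png

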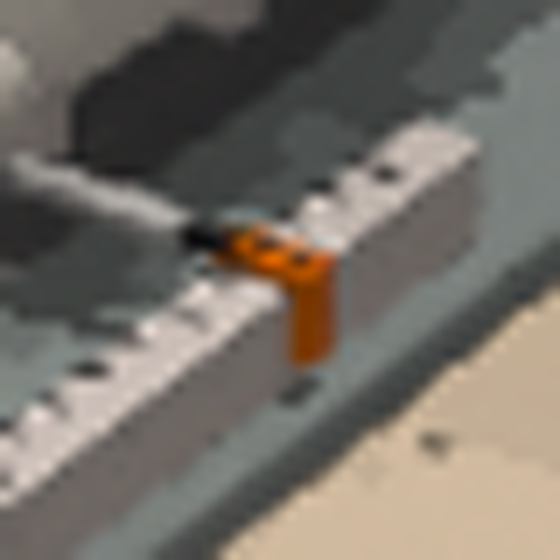

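View pics/m7.png

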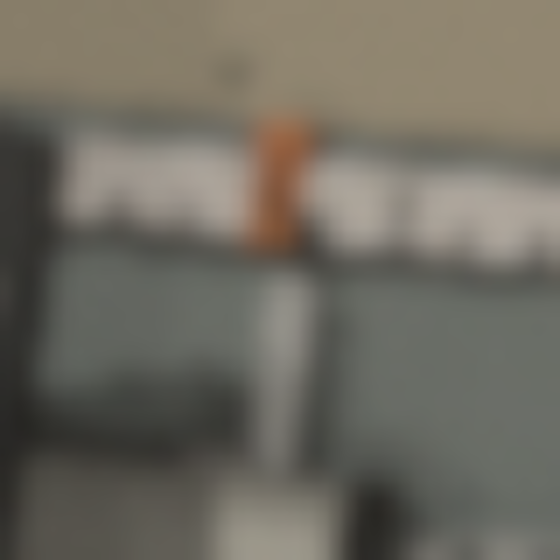

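Run:
```python
from h import *
np.set_printoptions(precision=1,suppress=True)
p=env.read_camera('scene');q=env.read_camera('top')
T=lambda a,b:(175+a/14,212+b/14); S=lambda a,b:(265+a/14,170+b/14)
for z in (35,37,39,41):
    print(z,'saddle top L/R end scene',np.array(intst(ray(p,*S(225,240),z))),np.array(intst(ray(p,*S(330,262),z))),'dots',np.array(intst(ray(p,*S(265,240),z))),np.array(intst(ray(p,*S(300,260),z))),
     'top ends',np.array(intst(ray(q,*T(286,115),z))),np.array(intst(ray(q,*T(271,248),z))))
print('ptr scene',[np.array(intst(ray(p,*S(*c),35))) for c in ((15,165),(110,200),(215,240))])
print('ptr top',[np.array(intst(ray(q,*T(*c),35))) for c in ((275,460),(287,285))])
```

```text
35 saddle top L/R end scene [159.  -47.2] [163.  -62.7] dots [162.4 -51.8] [160.9 -58.9] top ends [162.4 -58.3] [161.9 -39.2]
37 saddle top L/R end scene [156.3 -49. ] [160.3 -64.4] dots [159.7 -53.6] [158.2 -60.7] top ends [162. -58.] [161.6 -39. ]
39 saddle top L/R end scene [153.6 -50.8] [157.6 -66.2] dots [157.  -55.4] [155.5 -62.4] top ends [161.6 -57.8] [161.2 -38.8]
41 saddle top L/R end scene [150.9 -52.6] [154.9 -67.9] dots [154.3 -57.2] [152.8 -64.2] top ends [161.3 -57.5] [160.8 -38.6]
ptr scene [array([158. , -10.6]), array([158.2, -27.5]), array([158.2, -46. ])]
ptr top [array([157.4,  -9.6]), array([159. , -34.2])]
```

drive_tool --increments '[[[0,0.04,0],[0,0,0]],[[0,0.04,0],[0,0,0]],[[0,0,0],[0,0,0]],[[0,0,0],[0,0,0]],[[0,0,0],[0,0,0]]]'

```text
t: 24.97
eef_pos: [513.6, 209.5, 75.5]
tcp_rot: [-3.141, -0.001, 3.049]
ft_force: [-2.9, -4.1, 4.9]
opening: 0.16
```

Run:
```python
from h import *
np.set_printoptions(precision=1,suppress=True)
X=tst(250); plan((*X,73)); print(intst(env.state()['eef_pos']))
p=shot('scene','s22.png');q=shot('top','t22.png')
a=cv2.resize(p['pixels'][170:210,265:305],None,fx=14,fy=14,interpolation=cv2.INTER_CUBIC)
b=cv2.resize(q['pixels'][212:252,175:190+25],None,fx=14,fy=14,interpolation=cv2.INTER_CUBIC)
cv2.imwrite('pics/m8.png',a);cv2.imwrite('pics/m9.png',b)
cv2.imwrite('pics/m10.png',cv2.resize(p['pixels'][150:300,110:330],None,fx=3.6,fy=3.6,interpolation=cv2.INTER_CUBIC))
for i in range(2):
  for s in (env.read_camera('scene'),env.read_camera('top')):
    print({t:[(np.array(intst(d['point'])).round(1),np.round(d['point'][2],1),round(d['score'],2)) for d in env.tip_of(t,s)[:1]] for t in('pointer','mark')})
```

```text
eef [513.6 209.5  75.5] rpy [-3.1 -0.   3. ] t 24.97 F [-2.9 -4.1  4.9] open 0.16
to (np.float64(512.1699206899717), np.float64(207.515048976162), 73) tool shift/full [ 0.  -0.1  0.1]
(np.float64(252.06199996254668), np.float64(-1.2027741115894728))
{'pointer': [(array([164.2, -48. ]), np.float64(33.1), 0.87)], 'mark': [(array([164.9, -44.7]), np.float64(38.8), 0.56)]}
{'pointer': [(array([162.1, -43.5]), np.float64(31.0), 0.68)], 'mark': [(array([2.6, 2.1]), np.float64(0.4), 0.52)]}
{'pointer': [(array([161.7, -50.2]), np.float64(33.1), 0.7)], 'mark': [(array([163.6, -43.3]), np.float64(37.3), 0.52)]}
{'pointer': [(array([163. , -44.7]), np.float64(32.3), 0.93)], 'mark': [(array([163.6, -46.7]), np.float64(35.2), 0.43)]}
```

View pics/m8.png

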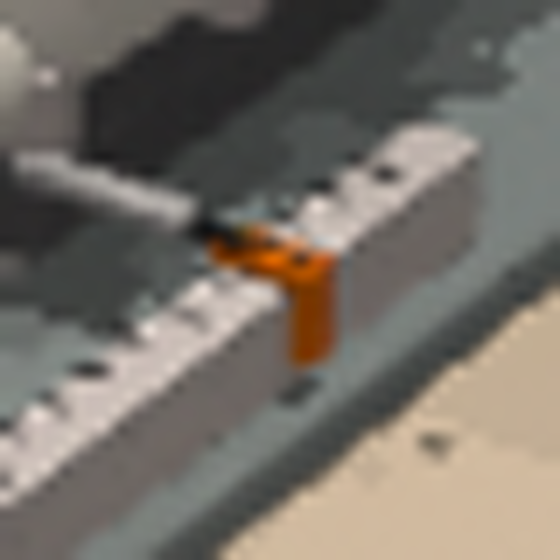

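View pics/m9.png

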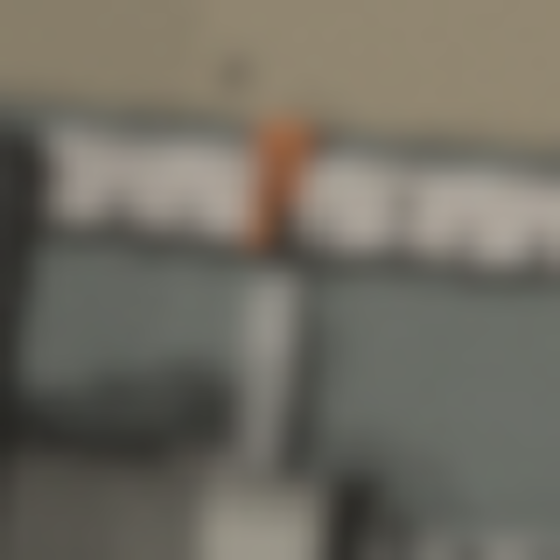

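View pics/m10.png

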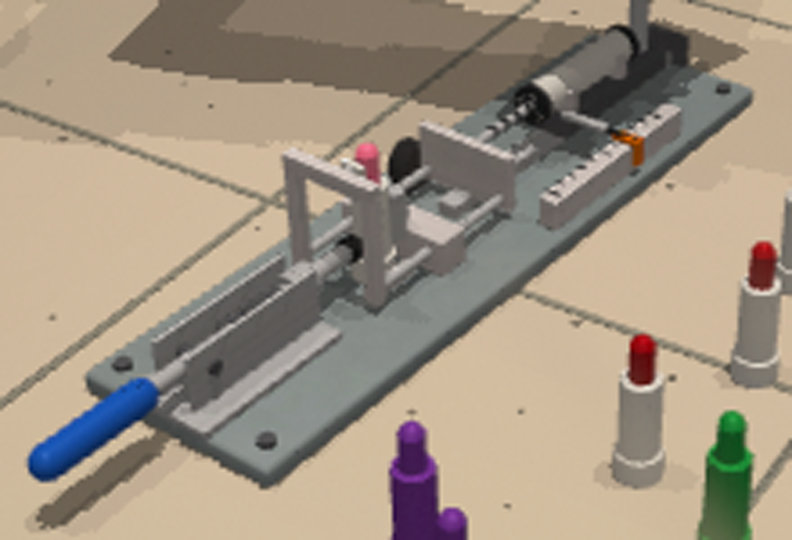

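drive_tool --increments '[[[0,0.015,0],[0,0,0]],[[0,0,0],[0,0,0]],[[0,0,0],[0,0,0]],[[0,0,0],[0,0,0]],[[0,0,0],[0,0,0]]]'

```text
t: 26.08
eef_pos: [513.6, 209.9, 75.5]
tcp_rot: [-3.141, -0.001, 3.048]
ft_force: [-2.6, -4.5, 5.5]
opening: 0.162
```

drive_tool --increments '[[[0,0,0],[0,0,0]],[[0,0,0],[0,0,0]],[[0,0,0],[0,0,0]],[[0,0,0],[0,0,0]],[[0,0,0],[0,0,0]]]'

```text
t: 26.5
eef_pos: [513.6, 209.9, 75.5]
tcp_rot: [-3.141, -0.001, 3.049]
ft_force: [-2.3, -3.9, 6.7]
opening: 0.162
```

Run:
```python
from h import *
print(env.state()['t'],intst(env.state()['eef_pos']),env.state()['ft_force'])
p=shot('scene','s23.png');q=shot('top','t23.png')
a=cv2.resize(p['pixels'][185:245,180:240],None,fx=9,fy=9,interpolation=cv2.INTER_CUBIC)
cv2.imwrite('pics/m11.png',a)
```

```text
26.5 (np.float64(252.49926566094956), np.float64(-1.218007508735839)) [-2.25005369 -3.91372784  6.67225164]
```

View pics/m11.png

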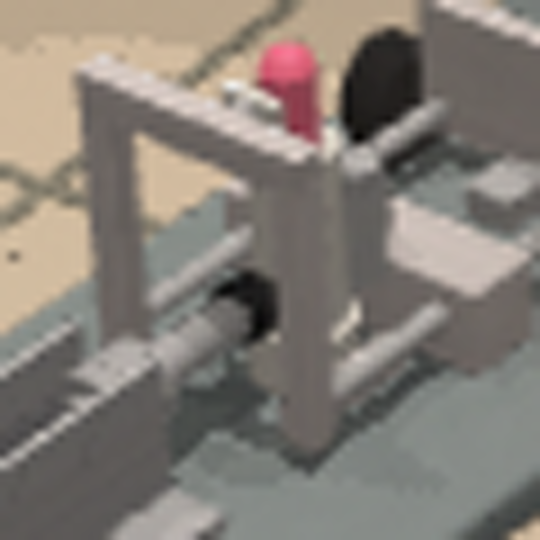

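View pics/t23.png

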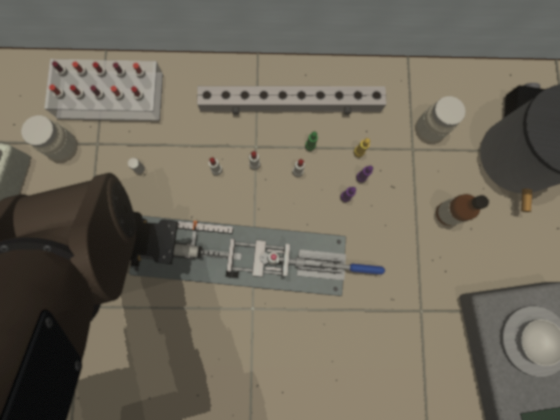

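View pics/s23.png

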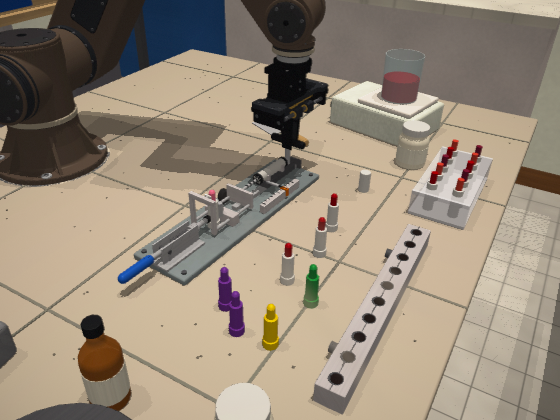

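The stick stands upright at (287,65) in the zoom with the nib against it. The lever is level and nothing else on the bench has moved, so I'm handing in.

Run:
```python
from cell import env
print(env.job_done()); s=env.state(); print(s['t'],s['eef_pos'],s['ft_force'])
```

```text
the job is handed in; nothing more can be done
None
the job is handed in; nothing more can be done
```

I ran the bending test and handed the job in at about 26.5 s with the load still held on the stick. No verdict was reported.

- **Nest and clamp:** The pink lipstick went upright into the nest and was let go. I pressed the blue lever down until it stopped hard at level (about 16 N), and the last pictures show it still down.
- **Pull:** I gripped the T-handle and pulled it out about 61 mm. The tool felt about 4 N back along the pull, and the zoomed picture shows the nib against the pink stick.
- **Pointer and index:** By picture measurement they agree to about 1 mm. Single estimates from the two cameras and the networks differed by up to about 3 mm, because I could not pin down the index line's exact height. I took the mean and added a final 0.5 mm nudge, which I did not re-measure.
- **Placing:** There was no contact at the expected height. The stick had shifted about 3.5 mm in the grip, so I lowered it until I felt the plate and only then let go. Pictures from both cameras afterwards showed it upright between the fences.
- **Other things on the bench:** The other lipsticks and the orange index look unmoved in the last pictures. I did not measure them, and the arm hid the spatula in the last top view.

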